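# Put the tea things and the knights back in their own places

### The arm

A 6-joint arm with a two-finger parallel gripper is mounted at the origin on the work surface. World frame = base frame: x ahead of the robot, y to its left, z up, the work surface at z = 0. Lengths are in mm, angles in rad, forces in N, time in s.
With the tool pointing down it reaches from about 350 to 975 mm from the base axis. Payload 7.1 kg.
Tool frame: the origin (TCP) lies at the very end of the fingers, on their centre line; the grasp point (between the pads) lies 19 mm behind it (ctrl.grip_point_offset is the distance from the TCP to the grasp point, in mm); x points along the fingers, y is the direction in which the jaws open and shut, and the axes are right-handed (so a half turn about x gives the same grasp; the last joint's range is limited). The gripper opens to 88 mm and grips with 3 to 60 N. Pads are 20 mm wide; open, the fingers measure 115 mm over their backs; the gripper's body (75 mm by 178 mm) begins 61 mm behind the grasp point.
Start: joints at [-1.129, 0.423, 1.63, -0, 1.089, -0.019], TCP at [277.93, -559.786, 222.675] pointing down, gripper open.
Joint ranges: [-3, 3], [-0.9, 2.11], [0.09, 2.58], [-1.31, 4.45], [0.11, 2.69], [-2.54, 2.54]. Speed limits (rad/s): [2.39, 2.39, 3.01, 3.14, 3.14, 3.14].

### API

Orientations are given as a rotation vector (axis times angle).
In Python, from workcell import ctrl, vision, workorder gives the robot as it stands.
- The arm moves only by the shell command python3 -m crank 'ROWS'. ROWS is JSON, a list of rows, each a list of 3 entries, a list of its own where there are three numbers: the shift along the tool's x, y, z in m, then the turn, a rotation vector about the tool's x, y, z in rad, then the finger opening in m, from 0 to 0.0878. In form: [[[dx, dy, dz], [wx, wy, wz], jaw], ...]. A call has exactly 8 rows; each row shifts and turns the commanded pose from where the row before left it, along the tool's axes as they then stand; what a row does not reach is not made up. A row lasts 1/12 s, in which the tool goes at most 41.7 mm and 7.16 degrees, less where a joint would pass 70% of its speed; a pose out of reach is approached as far as the arm can. A call with a gripper value outside its range is refused whole. The fingers move at their own pace and stop on an object; the grip force is fixed at half the most. Time passes only in rows, so rows that do not move let the fingers close, or fill a call up. It gives the time, the measured TCP pose, the force and the opening at its end, in the units of the state.
- ctrl.get_obs(): the state, without advancing time (a new reading comes with each control period).
- vision.get_image(name): name is "scene" or "side" or "wrist"; returns a dict with "img" (384x512x3 uint8, blue, green, red), "mtx" (3x3 intrinsics, pixels), "k1" (the pictures are not rectified: a ray, as slopes to the right and down, at radius r is drawn at 1 + k1 r^2 times it, then the intrinsics apply), "rvec" (rotation vector, rad) and "tvec" (3), from world to camera coordinates, as OpenCV has them; the wrist camera has in their place "hand_eye" (4x4, takes a point from camera to tool coordinates, whose origin is the TCP and whose axes are the tool frame's). Camera axes: x right, y down, z forward; pixel columns grow to the right and rows downward; lengths in mm; the calibration is good to about 2 mm. A picture is of the moment at which its call begins: read the wrist's pose just before it. There is no depth.
- workorder.close_job(): hands the job in, once; it reports no verdict.
The state is a dict: "t": time; "qpos": joint angles; "qvel": joint speeds; "joint_torque": joint torques, N m; "ee_pos": TCP position; "orientation": TCP orientation; "ft_force": force on the tool from outside, world axes, zero at the start; "moment": the same for the moment, N m; "width": finger opening in mm.
Only numpy, scipy, OpenCV 4.12 (cv2) and the standard library are available. Lean on these libraries where they do the work, as an engineer would, in place of code of your own. Each camera call takes 0.05 s, during which the arm holds its last target.

### The job

The tea things and the chess knights have been left on one another's places: put the sugar bowl in the middle of the grey silicone pot stand, the desk bell in the middle of the six-sided cork mat, the larger knight in the middle of the folded chessboard and the smaller knight in the middle of the square wooden piece box, each standing upright on its own. Every place is taken at first, so park things on the empty terracotta tile (or another free spot) on the way. Keep the sugar bowl upright all the while, and do not shove the coffee mug about.

Things in the scene. Friction and masses are not known exactly. Their poses are not given: they have to be found in the camera images.
- bowl_c (a point): Steel sugar bowl with its lid fixed shut, one rigid piece, about 0.28 kg: round belly 74 mm across, 92 mm high in all, foot 52 mm across. On the lid stands a plain upright cylindrical knob, 18 mm in diameter and 32 mm tall (60 to 92 mm above the foot; the lid around it rises from 54 mm at 30 mm from the axis to 60 mm at the knob): lift it by the top 20 mm of the knob. Origin on its axis half-way up, 46 mm above the foot; z up.
- bell_c (a point): Black plastic desk bell, 0.14 kg: square housing 54 x 54 mm with upright sides, 38 mm high, with a round press button on top (48 mm high in all; the button does not move here). Origin at its centre, half-way up, 24 mm above its underside; x and y are square to the sides, z up. Can be gripped across either pair of sides.
- tall_c (a point): The larger of two wooden chess knights, 0.11 kg: 90 mm high, round foot 44 mm across. Origin on the foot's axis, half-way up; z up, muzzle to -x (it overhangs the foot), y across the flat cheeks. The cheeks are 22 mm apart from 18 to 70 mm above the foot; the neck is 28 mm wide along x: best gripped across them about 52 mm above the foot. Origin 45 mm above the underside.
- short_c (a point): The smaller of two wooden chess knights, 0.05 kg, same shape: 63 mm high, round foot 31 mm across. Origin on the foot's axis, half-way up; z up, muzzle to -x (it overhangs the foot), y across the flat cheeks. The cheeks are 15.4 mm apart from 13 to 49 mm above the foot; the neck is 20 mm wide along x: best gripped across them about 37 mm above the foot. Origin 31.5 mm above the underside.
- stand_top (a point): Grey silicone pot stand, the sugar bowl's place: flat round disc 120 mm across with rings of dimples, 10 mm thick, fixed. Point: centre of its top face, 10 mm above the table; z up.
- cork_top (a point): Six-sided cork mat, the bell's place: 104 mm across flats, 10 mm thick, fixed. Point: centre of its flat top face, 10 mm above the table; z up.
- board_top (a point): Plastic chessboard folded shut on its hinge, the larger knight's place: grey slab 90 (x) x 140 (y) mm, 24 mm high, with black and white squares on top and two steel hinge barrels on one long side, fixed. Point: centre of its flat top face, 24 mm above the table; z up.
- box_top (a point): Square wooden box for chess pieces with its flat sliding lid shut, the smaller knight's place: 110 x 110 mm, 24 mm high, fixed. Point: centre of its flat top face, 24 mm above the table; z up.
- tile_top (a point): Square terracotta tile, 110 x 110 mm, 10 mm thick, fixed: it is empty, a free spot to park something on meanwhile. Point: centre of its flat top face, 10 mm above the table; z up.
- mug_c (a point): Blue ceramic mug of coffee, a bystander: 76 mm across, 85 mm high, handle on its +y side, loose, 0.3 kg. Origin on its axis half-way up, 42.5 mm above the table. It stands in the way among the other things.
There are look-alikes about, which are no part of the job. Leave any red look-alike of the part that bears bowl_c alone.

How it is judged:
By the outcome, as a careful person would: the job done as asked, in the order asked, and still so for the second after the job is handed in, with the robot touching nothing.
It also fails if it takes over 144 s, if anything falls off the work surface, if the arm or the gripper's body presses on something with over 40 N, if the wrist force passes 120 N, or if a joint passes its speed limit or range.

## Working session

There is one attempt and no reset: what is moved stays moved. The work goes in short steps, Python scripts to look and compute and a shell command to move; the robot and the scene stay as the last step left them, time stands still between calls to the robot, and variables do not carry over. Pictures are saved under pics/ and viewed, and the job is handed in when it is done.

```bash
ls; mkdir -p pics; python3 - <<'E'
from workcell import ctrl, vision
import cv2
print(ctrl.get_obs())
for n in ("scene","side","wrist"):
    d=vision.get_image(n); cv2.imwrite(f"pics/{n}0.png",d["img"])
    print(n,{k:v for k,v in d.items() if k!="img"})
E
```

```text
pics
{'t': 0.0, 'qpos': array([-1.12900445e+00,  4.23817683e-01,  1.63066804e+00,  4.93983192e-06,
        1.08857431e+00, -1.90029313e-02]), 'qvel': array([-2.94122863e-04, -5.12123640e-04, -8.19774585e-04, -3.90252133e-04,
        1.09915812e-03, -2.05003733e-06]), 'joint_torque': array([ 6.82442387e-04, -5.44624865e+01, -2.73661441e+01,  6.44655456e-02,
        2.28404120e-02, -1.13409408e-04]), 'ee_pos': array([ 277.70587581, -559.31600671,  221.92477361]), 'orientation': array([ 1.96547143,  0.46254495, -1.96608446]), 'ft_force': array([ 0.64033576, -0.03329609, -0.66651109]), 'moment': array([-0.02342337,  0.01156423,  0.01345672]), 'width': 87.81050691220409}
scene {'mtx': array([[454.98707952,   0.        , 255.28097669],
       [  0.        , 454.98707952, 187.12300024],
       [  0.        ,   0.        ,   1.        ]]), 'k1': -0.1830042986273447, 'rvec': array([ 0.95645931,  2.33039795, -1.16401722]), 'tvec': array([ 343.17277143, -151.13583949, 1287.49168693])}
side {'mtx': array([[496.43223396,   0.        , 246.58900134],
       [  0.        , 496.43223396, 195.54895479],
       [  0.        ,   0.        ,   1.        ]]), 'k1': -0.1375885459629832, 'rvec': array([ 0.09179711, -2.85906055,  1.19857606]), 'tvec': array([ 501.96686046,   55.63262029, 1186.2566434 ])}
wrist {'mtx': array([[281.6736283 ,   0.        , 253.76481656],
       [  0.        , 281.6736283 , 186.63254741],
       [  0.        ,   0.        ,   1.        ]]), 'k1': -0.0643994482977991, 'hand_eye': array([[-8.84922659e-04, -2.53853679e-01,  9.67242227e-01,
        -1.62199354e+02],
       [ 9.99999608e-01, -2.36913628e-04,  8.52713925e-04,
         1.46157198e-01],
       [ 1.26882980e-05,  9.67242603e-01,  2.53853789e-01,
        -7.13398159e+01],
       [ 0.00000000e+00,  0.00000000e+00,  0.00000000e+00,
         1.00000000e+00]])}
```

View pics/scene0.png

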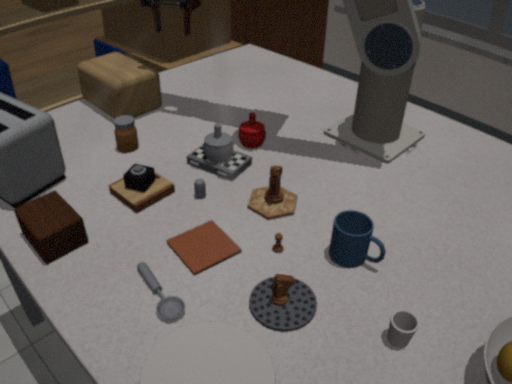

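View pics/side0.png

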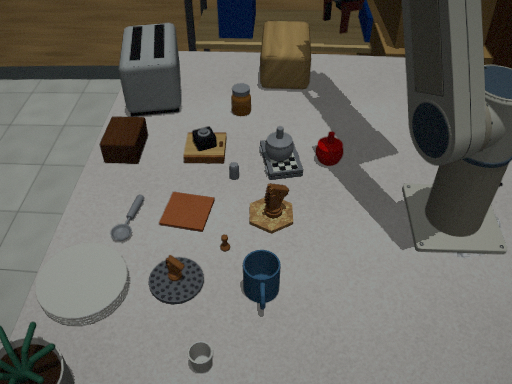

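View pics/wrist0.png

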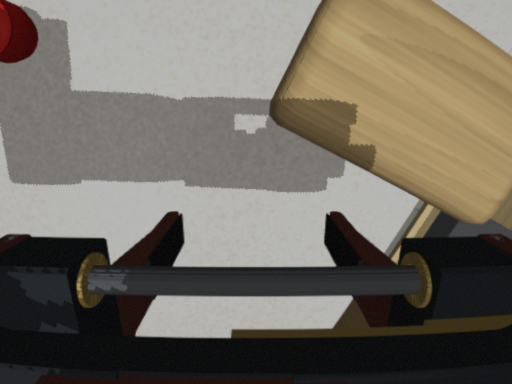

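```bash
cat > h.py <<'E'
import numpy as np, cv2
from workcell import ctrl, vision
from scipy.spatial.transform import Rotation as Ro
def cam(name):
    if name=="wrist":
        o=ctrl.get_obs(); d=vision.get_image(name)
        T=np.eye(4); T[:3,:3]=Ro.from_rotvec(o["orientation"]).as_matrix(); T[:3,3]=o["ee_pos"]
        W=T@d["hand_eye"]; Rw=W[:3,:3]; C=W[:3,3]
    else:
        d=vision.get_image(name); R=cv2.Rodrigues(d["rvec"])[0]; Rw=R.T; C=-R.T@d["tvec"]
    return dict(img=d["img"],K=d["mtx"],k1=d["k1"],R=Rw,C=C)
def ray(c,uv):
    p=cv2.undistortPoints(np.array(uv,float).reshape(-1,1,2),c["K"],np.array([c["k1"],0,0,0.])).reshape(-1,2)
    return np.c_[p,np.ones(len(p))]@c["R"].T
def plane(c,uv,z):
    r=ray(c,uv); return c["C"]+r*((z-c["C"][2])/r[:,2])[:,None]
def proj(c,P):
    P=np.array(P,float).reshape(-1,3); R=c["R"].T
    return cv2.projectPoints(P,cv2.Rodrigues(R)[0],-R@c["C"],c["K"],np.array([c["k1"],0,0,0.]))[0].reshape(-1,2)
def tri(c1,u1,c2,u2):
    a=ray(c1,[u1])[0];b=ray(c2,[u2])[0]
    A=np.c_[a,-b]; s=np.linalg.lstsq(A,c2["C"]-c1["C"],rcond=None)[0]
    p=c1["C"]+a*s[0];q=c2["C"]+b*s[1]; return (p+q)/2,np.linalg.norm(p-q)
def go(x,y,z,yaw=None):
    "print tool-frame shift (m) and turn about tool x (rad) to TCP target, with tool down and jaw axis at yaw"
    o=ctrl.get_obs(); R=Ro.from_rotvec(o["orientation"]).as_matrix()
    jy=np.arctan2(R[1,1],R[0,1])
    d=R.T@(np.array([x,y,z])-o["ee_pos"])/1000
    print("t",round(o["t"],2),"pos",o["ee_pos"].round(1),"jawdir deg",round(np.degrees(jy),1),"tilt",(R[:,0]).round(3),"w",round(o["width"],1))
    print("shift tool",d.round(4))
    if yaw is not None:
        e=(np.radians(yaw)-jy+np.pi/2)%np.pi-np.pi/2
        print("turn about tool x (approx)",-round(e,4), "q6",o["qpos"][5].round(3),"world yaw change",np.degrees(e).round(1))
E
python3 - <<'E'
from h import *
for n in ("scene","side"):
    c=cam(n); x0,y0,x1,y1=dict(scene=(90,100,400,340),side=(90,70,350,310))[n]
    im=cv2.resize(c["img"][y0:y1,x0:x1],None,fx=2.5,fy=2.5,interpolation=cv2.INTER_CUBIC)
    for i in range(0,x1-x0,50): cv2.putText(im,str(x0+i),(int(i*2.5),10),0,.35,(0,0,255))
    for i in range(0,y1-y0,50): cv2.putText(im,str(y0+i),(0,int(i*2.5)+10),0,.35,(0,0,255))
    cv2.imwrite(f"pics/{n}1.png",im)
E
```

```text
(no output)
```

View pics/scene1.png

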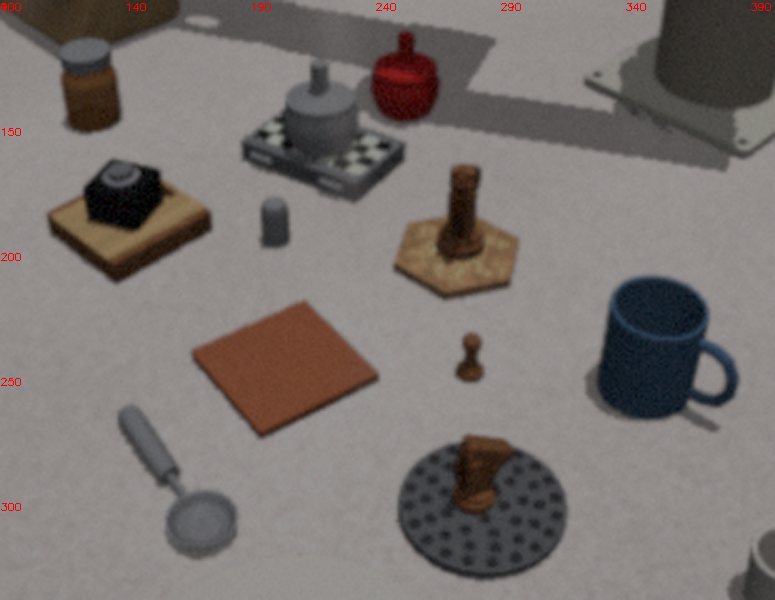

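View pics/side1.png

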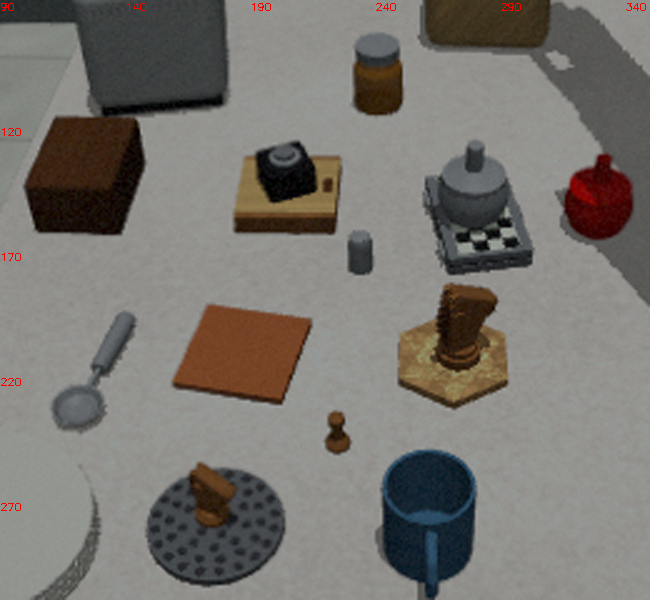

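```bash
cat > m1.py <<'E'
from h import *
S=cam("scene"); D=cam("side")
s=lambda x,y:(x/2.5+90,y/2.5+100); d=lambda x,y:(x/2.5+90,y/2.5+70)
def pl(nm,a,b,z):
    P=plane(S,[s(*q) for q in a],z)[:,:2]; Q=plane(D,[d(*q) for q in b],z)[:,:2]
    print(nm,"scene c",P.mean(0).round(1),"side c",Q.mean(0).round(1))
    if len(P)>1: print("   edges",np.linalg.norm(np.diff(np.r_[P,P[:1]],axis=0),axis=1).round(0),np.linalg.norm(np.diff(np.r_[Q,Q[:1]],axis=0),axis=1).round(0), "yaw",np.degrees(np.arctan2(*(P[1]-P[0])[::-1])).round(1),np.degrees(np.arctan2(*(Q[1]-Q[0])[::-1])).round(1))
pl("tile",[(193,352),(306,302),(378,374),(262,432)],[(207,304),(312,319),(281,399),(174,384)],10)
pl("box",[(49,213),(115,262),(210,210),(138,170)],[(244,155),(340,156),(336,220),(235,217)],24)
pl("board",[(243,146),(353,187),(404,150),(310,108)],[(426,177),(448,262),(531,249),(490,165)],24)
pl("cork",[(395,257),(446,290),(511,282),(518,238),(470,212),(409,218)],[(398,370),(454,401),(508,375),(507,344),(455,318),(400,344)],10)
pl("stand",[(482,505)],[(216,521)],10)
def t(nm,a,b): 
    p,e=tri(S,s(*a),D,d(*b)); print(nm,p.round(1),"gap",round(e,1))
t("bowlknobtop",(319,66),(475,146))
t("bell button",(122,172),(285,152))
t("tall top",(465,170),(468,290)); 
t("short top",(485,440),(208,468))
t("mug rim c",(660,308),(430,488))
t("grey cyl top",(275,203),(360,236))
t("pawn top",(471,340),(337,417))
t("red top",(406,36),(603,158))
t("tallfoot",(461,248),(459,358)); t("shortfoot",(475,503),(213,521))
E
python3 m1.py
```

```text
tile scene c [650.3  18.1] side c [646.3  17.3]
   edges [107. 105. 106. 106.] [110. 109. 105. 111.] yaw 171.4 171.9
box scene c [ 636.1 -220.4] side c [ 632.  -221.1]
   edges [104. 106. 101. 100.] [110. 112. 109. 110.] yaw 92.7 -178.3
board scene c [ 430.9 -177.2] side c [ 428.1 -188. ]
   edges [131.  81. 125.  96.] [142.  89. 147.  75.] yaw 103.6 102.0
cork scene c [443.2  12.2] side c [442.   16.2]
   edges [62. 58. 64. 57. 58. 60.] [66. 62. 41. 61. 65. 35.] yaw 89.7 146.4
stand scene c [644.3 222.7] side c [638.9 221. ]
bowlknobtop [ 429.1 -188.1  110.3] gap 1.4
bell button [ 633.6 -225.3   66.3] gap 2.2
tall top [430.9   3.3  86.4] gap 3.3
short top [640.  214.9  71.2] gap 5.3
mug rim c [455.  227.5  80.4] gap 0.7
grey cyl top [ 543.6 -120.2   41.6] gap 1.3
pawn top [543.6 117.8  33.5] gap 0.9
red top [ 295.1 -204.4   88.6] gap 1.1
tallfoot [436.8  10.6   5.5] gap 1.3
shortfoot [642.9 215.8   3.8] gap 1.7
```

```bash
python3 - <<'E'
from h import *
o=ctrl.get_obs(); print(Ro.from_rotvec(o["orientation"]).as_matrix().round(3))
go(450,-185,220,0)
go(530,-205,290,0)
E
```

```text
[[-0.     0.445 -0.896]
 [ 0.    -0.896 -0.445]
 [-1.    -0.    -0.   ]]
t 0.35 pos [ 277.9 -559.7  222.5] jawdir deg -63.6 tilt [-0.  0. -1.] w 88.2
shift tool [ 0.0026 -0.2591 -0.3208]
turn about tool x (approx) -1.11 q6 -0.019 world yaw change 63.6
t 0.35 pos [ 277.9 -559.7  222.5] jawdir deg -63.6 tilt [-0.  0. -1.] w 88.2
shift tool [-0.0674 -0.2056 -0.3835]
turn about tool x (approx) -1.11 q6 -0.019 world yaw change 63.6
```

```bash
R='[[-0.0048,-0.0147,-0.0274],[0,0,0],0.0878]'; true; python3 -m crank '[[[-0.005,-0.015,-0.027],[0,0,0],0.0878],[[-0.005,-0.015,-0.027],[0,0,0],0.0878],[[-0.005,-0.015,-0.027],[0,0,0],0.0878],[[-0.005,-0.015,-0.027],[0,0,0],0.0878],[[-0.005,-0.015,-0.027],[0,0,0],0.0878],[[-0.005,-0.015,-0.027],[0,0,0],0.0878],[[-0.005,-0.015,-0.027],[0,0,0],0.0878],[[-0.005,-0.015,-0.027],[0,0,0],0.0878]]'
python3 -m crank '[[[-0.005,-0.015,-0.027],[0,0,0],0.0878],[[-0.005,-0.015,-0.027],[0,0,0],0.0878],[[-0.005,-0.015,-0.027],[0,0,0],0.0878],[[-0.005,-0.015,-0.027],[0,0,0],0.0878],[[-0.005,-0.015,-0.027],[0,0,0],0.0878],[[-0.005,-0.01,-0.027],[0,0,0],0.0878],[[0,0,0],[0,0,0],0.0878],[[0,0,0],[0,0,0],0.0878]]'
python3 - <<'E'
from h import *
import pickle
go(530,-205,290)
c=cam("wrist"); cv2.imwrite("pics/w1.png",c["img"]); pickle.dump(c,open("w1.pkl","wb"))
E
```

```text
t: 1.02
ee_pos: [418.6, -354.9, 263.0]
orientation: [1.965, 0.461, -1.965]
ft_force: [0.2, 0.8, 0.5]
width: 87.8
t: 1.68
ee_pos: [526.0, -207.2, 292.8]
orientation: [1.964, 0.463, -1.963]
ft_force: [-0.1, -0.3, 0.8]
width: 87.8
t 1.68 pos [ 526.  -207.2  292.8] jawdir deg -63.4 tilt [ 0. -0. -1.] w 87.8
shift tool [ 0.0028 -0.0002 -0.0045]
```

View pics/w1.png

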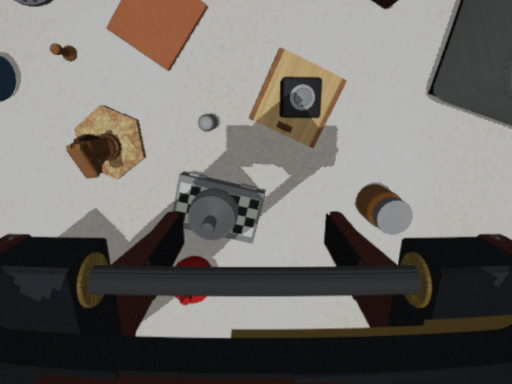

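```bash
cat > crop.py <<'E'
import sys,cv2,pickle
from h import *
def crop(c,x0,y0,x1,y1,f,out):
    im=cv2.resize(c["img"][y0:y1,x0:x1],None,fx=f,fy=f,interpolation=cv2.INTER_CUBIC)
    for x in range((x0//20+1)*20,x1,20):
        cv2.line(im,(int((x-x0)*f),0),(int((x-x0)*f),6),(0,0,255),1); cv2.putText(im,str(x),(int((x-x0)*f)-8,16),0,.35,(0,0,255))
    for y in range((y0//20+1)*20,y1,20):
        cv2.line(im,(0,int((y-y0)*f)),(6,int((y-y0)*f)),(0,0,255),1); cv2.putText(im,str(y),(8,int((y-y0)*f)+4),0,.35,(0,0,255))
    cv2.imwrite(out,im)
E
python3 - <<'E'
from crop import *
c=pickle.load(open("w1.pkl","rb"))
crop(c,160,40,360,260,2.7,"pics/w1a.png")
crop(c,30,0,230,200,2.9,"pics/w1b.png")
E
```

```text
(no output)
```

View pics/w1a.png

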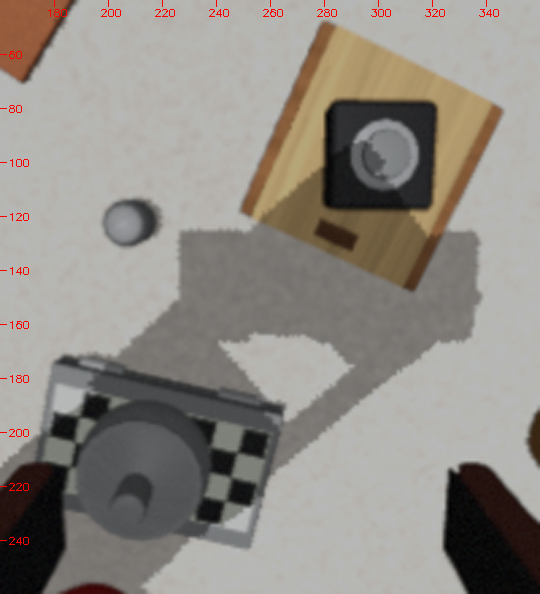

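View pics/w1b.png

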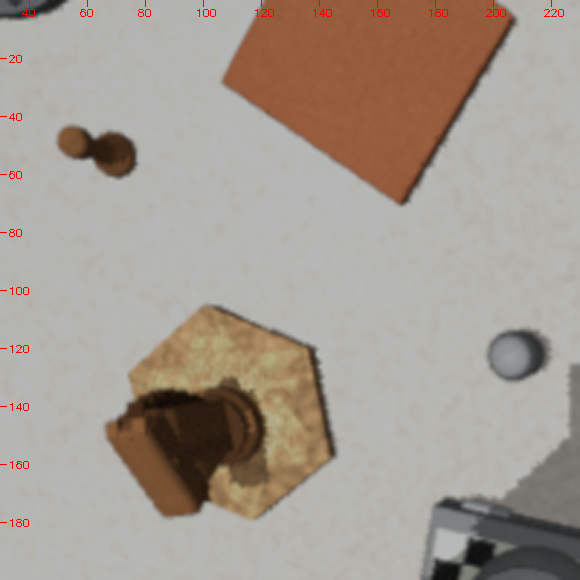

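```bash
cat > m2.py <<'E'
from crop import *
c=pickle.load(open("w1.pkl","rb"))
a=lambda L:[(x/2.7+160,y/2.7+40) for x,y in L]; b=lambda L:[(x/2.9+30,y/2.9) for x,y in L]
def rep(nm,uv,z):
    P=plane(c,uv,z)[:,:2]; E=np.diff(np.r_[P,P[:1]],axis=0)
    print(nm,P.mean(0).round(1),np.linalg.norm(E,axis=1).round(1),np.degrees(np.arctan2(E[:,1],E[:,0])).round(1)); return P
rep("box",a([(325,22),(503,110),(412,292),(241,212)]),24)
rep("bell top",a([(331,101),(436,101),(431,209),(326,207)]),62)
rep("bell button",a([(386,155)]),72)
rep("board top",a([(56,365),(282,411),(249,549),(34,500)]),24)
P=rep("cork",b([(210,305),(314,347),(333,455),(257,518),(130,375)]),10)
p=plane(c,b([(314,347),(333,455)]),10)
print("cork opp", ((P[0]+P[3])/2).round(1))
rep("bowl knobtop",a([(130,510)]),116)
rep("bowl belly",a([(142,470)]),24+30)
rep("tall foot",b([(238,425)]),16)
E
python3 m2.py
```

```text
box [ 636.2 -224.6] [106.8 108.9 106.5 108.1] [ -87.5 -177.9   92.1    2.2]
bell top [ 637.1 -223.5] [51.7 52.1 53.2 50.9] [ -62.9 -153.3  115.8   25. ]
bell button [ 637.  -224.3] [0.] [0.]
board top [ 428.2 -191.2] [134.7  91.1 135.4  86.6] [ -75.4 -165.8  102.7   13.7]
cork [458.5   3.8] [ 59.7  58.8  59.4 102.7  62.1] [ -86.  -148.4  153.5   64.5  -27.7]
cork opp [448.1   8.9]
bowl knobtop [ 433.3 -187.9] [0.] [0.]
bowl belly [ 429.8 -186.3] [0.] [0.]
tall foot [445.7   2.2] [0.] [0.]
```

```bash
python3 - <<'E'
from h import *
go(642,190,260)
E
```

```text
t 1.73 pos [ 525.2 -207.9  292.5] jawdir deg -63.5 tilt [-0. -0. -1.] w 87.8
shift tool [ 0.0324 -0.3041 -0.282 ]
```

```bash
python3 -m crank '[[[0.0027,-0.0253,-0.0235],[0,0,0],0.0878],[[0.0027,-0.0253,-0.0235],[0,0,0],0.0878],[[0.0027,-0.0253,-0.0235],[0,0,0],0.0878],[[0.0027,-0.0253,-0.0235],[0,0,0],0.0878],[[0.0027,-0.0253,-0.0235],[0,0,0],0.0878],[[0.0027,-0.0253,-0.0235],[0,0,0],0.0878],[[0.0027,-0.0253,-0.0235],[0,0,0],0.0878],[[0.0027,-0.0253,-0.0235],[0,0,0],0.0878]]'
python3 -m crank '[[[0.0027,-0.0253,-0.0235],[0,0,0],0.0878],[[0.0027,-0.0253,-0.0235],[0,0,0],0.0878],[[0.0027,-0.0253,-0.0235],[0,0,0],0.0878],[[0.0027,-0.0253,-0.0235],[0,0,0],0.0878],[[0,0,0],[0,0,0],0.0878],[[0,0,0],[0,0,0],0.0878],[[0,0,0],[0,0,0],0.0878],[[0,0,0],[0,0,0],0.0878]]'
python3 - <<'E'
from crop import *
go(642,190,260)
c=cam("wrist"); cv2.imwrite("pics/w2.png",c["img"]); pickle.dump(c,open("w2.pkl","wb"))
E
```

```text
t: 2.4
ee_pos: [603.5, 56.7, 270.6]
orientation: [1.966, 0.459, -1.967]
ft_force: [0.1, -0.4, 0.2]
width: 88.0
t: 3.07
ee_pos: [642.7, 187.2, 260.2]
orientation: [1.966, 0.459, -1.967]
ft_force: [-1.1, 0.2, -0.1]
width: 87.5
t 3.07 pos [642.7 187.2 260.2] jawdir deg -63.7 tilt [-0.001 -0.001 -1.   ] w 87.5
shift tool [ 0.0002 -0.0028 -0.0006]
```

View pics/w2.png

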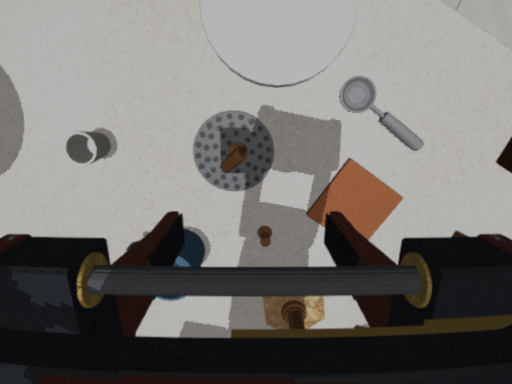

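```bash
python3 - <<'E'
from crop import *
c=pickle.load(open("w2.pkl","rb"))
crop(c,185,100,285,200,6,"pics/w2a.png")
crop(c,300,150,410,250,5,"pics/w2b.png")
g=cv2.cvtColor(c["img"],cv2.COLOR_BGR2HSV)
# tile mask
m=((g[...,0]<14)&(g[...,1]>110)&(g[...,2]>90)).astype(np.uint8); m[:, :295]=0; m[:155]=0; m[:,405:]=0
cs=max(cv2.findContours(m,cv2.RETR_EXTERNAL,cv2.CHAIN_APPROX_NONE)[0],key=cv2.contourArea)
print(cv2.minAreaRect(cs))
# stand ellipse: table is light
v=g[...,2]; m=(v<110).astype(np.uint8)
print(proj(c,[[642,221,10],[642,281,10],[702,221,10]]).round(1))
E
```

```text
((354.6527099609375, 205.9681396484375), (66.13900756835938, 70.93167877197266), 36.573028564453125)
[[232.6 152.8]
 [195.2 134.6]
 [250.6 115.2]]
```

View pics/w2a.png

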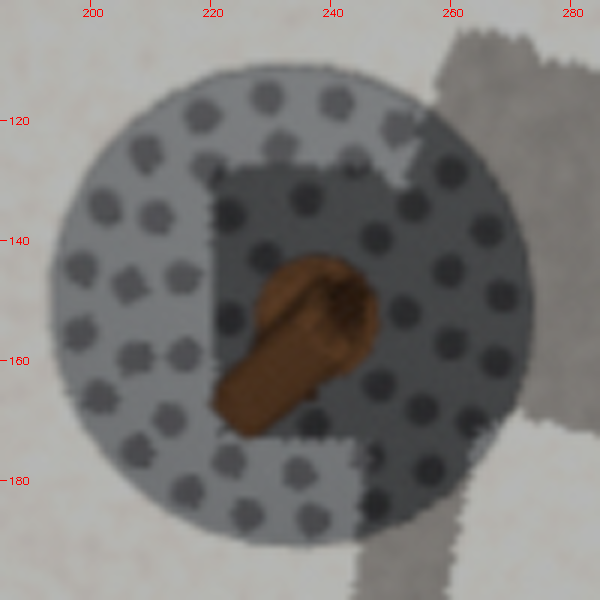

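View pics/w2b.png

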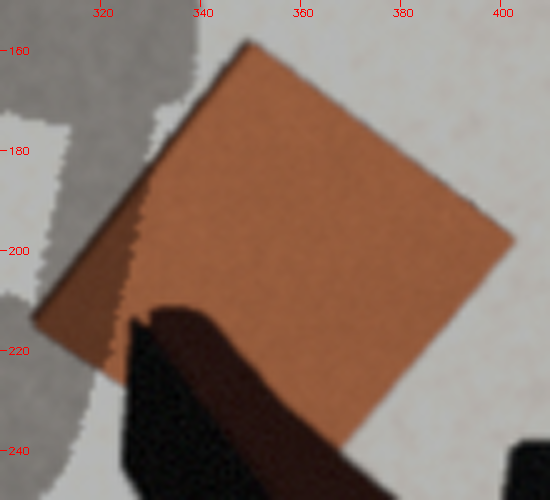

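```bash
python3 - <<'E'
from crop import *
c=pickle.load(open("w2.pkl","rb"))
a=lambda L:[(x/6+185,y/6+100) for x,y in L]
b=lambda L:[(x/5+300,y/5+150) for x,y in L]
print("stand",plane(c,a([(292,305)]),10), plane(c,a([(51,305),(533,305),(292,64),(292,547)]),10))
print("foot",plane(c,a([(318,316)]),14))
for z in (50,60,70):
    P=plane(c,a([(305,300),(213,400),(345,345),(250,435)]),z)[:,:2]
    for i in (0,2): 
        e=P[i]-P[i+1]; print(z,P[i].round(1),P[i+1].round(1),np.degrees(np.arctan2(e[1],e[0])).round(1))
P=plane(c,b([(247,40),(515,240),(342,445),(30,320)]),10);print("tile",P.round(1)[:,:2],((P[1]+P[3])/2).round(1))
print("cam",c["C"].round(1))
# nadir pixel
print(proj(c,[c["C"]-[0,0,400]]))
E
```

```text
stand [[645.31394192 220.77336557  10.        ]] [[619.25410388 273.84509595  10.        ]
 [671.40631895 167.95100846  10.        ]
 [697.06260159 245.30060232  10.        ]
 [589.76564902 194.53565497  10.        ]]
foot [[646.28032711 213.95358455  14.        ]]
50 [653.5 218.5] [624.2 227.3] -16.8
50 [648.4 206.2] [620.6 216.5] -20.3
60 [655.  218.5] [626.4 227.1] -16.8
60 [650.  206.6] [622.9 216.6] -20.3
70 [656.4 218.5] [628.6 226.9] -16.8
70 [651.6 206.9] [625.2 216.7] -20.3
tile [[712.1  62.3]
 [696.4 -46.7]
 [613.3 -34.5]
 [606.2  77.8]] [651.3  15.5  10. ]
cam [706.8 218.8 422.4]
[[253.45136414 112.81376702]]
```

```bash
python3 -m crank '[[[0.006,0,0],[0.112,0,0],0.06],[[0.006,0,0],[0.112,0,0],0.06],[[0.006,0,0],[0.112,0,0],0.06],[[0.006,0,0],[0.112,0,0],0.06],[[0.006,0,0],[0.112,0,0],0.06],[[0.006,0,0],[0.112,0,0],0.06],[[0.006,0,0],[0.112,0,0],0.06],[[0,0,0],[0,0,0],0.06]]'
python3 - <<'E'
from h import *
go(646.3,214,90,71.5)
E
```

```text
t: 3.78
ee_pos: [642.3, 187.6, 217.3]
orientation: [-2.042, 0.34, 2.045]
ft_force: [0.1, 0.3, -0.8]
width: 59.7
t 3.78 pos [642.3 187.6 217.3] jawdir deg -108.8 tilt [-0.002 -0.001 -1.   ] w 59.7
shift tool [ 0.1273 -0.0265  0.0045]
turn about tool x (approx) -0.006 q6 2.166 world yaw change 0.3
```

```bash
python3 -m crank '[[[0.02,-0.0053,0.001],[0,0,0],0.06],[[0.02,-0.0053,0.001],[0,0,0],0.06],[[0.02,-0.0053,0.001],[0,0,0],0.06],[[0.02,-0.0053,0.001],[0,0,0],0.06],[[0.02,-0.0053,0.001],[0,0,0],0.06],[[0,0,0],[0,0,0],0.06],[[0,0,0],[0,0,0],0.06],[[0,0,0],[0,0,0],0.06]]'
python3 - <<'E'
from crop import *
go(646.3,214,28,71.5)
c=cam("wrist"); cv2.imwrite("pics/w3.png",c["img"]); pickle.dump(c,open("w3.pkl","wb"))
E
```

```text
t: 4.45
ee_pos: [647.4, 215.5, 119.7]
orientation: [-2.048, 0.332, 2.045]
ft_force: [0.8, 0.3, -0.6]
width: 60.1
t 4.45 pos [647.4 215.5 119.7] jawdir deg -108.5 tilt [ 0.001  0.    -1.   ] w 60.1
shift tool [0.0917 0.0018 0.0007]
turn about tool x (approx) 0.0006 q6 2.197 world yaw change -0.0
```

View pics/w3.png

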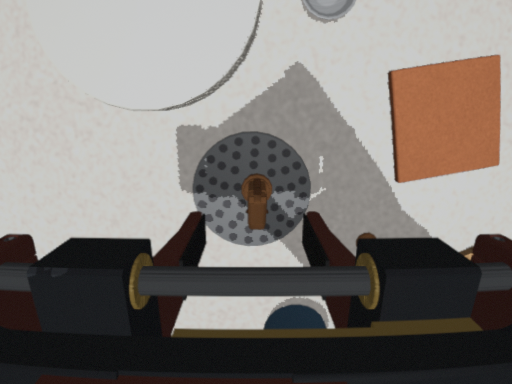

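```bash
python3 - <<'E'
from crop import *
c=pickle.load(open("w3.pkl","rb"))
crop(c,180,120,320,260,4,"pics/w3a.png")
print("foot",plane(c,[(257,187)],14)); print("head",plane(c,[(257.5,190),(257.5,228)],65).round(1))
print("stand",plane(c,[(252.5,188)],10))
P=plane(c,[(390,72),(500,56),(501,164),(398,181)],10)[:,:2]; print("tile",P.round(1),P.mean(0))
E
```

```text
foot [[647.22564145 213.63902666  14.        ]]
head [[657.6 210.3  65. ]
 [626.6 220.6  65. ]]
stand [[646.66006022 218.51806897  10.        ]]
tile [[711.6  62.7]
 [695.3 -46.2]
 [589.6 -33.2]
 [607.1  76.8]] [650.89930754  15.03290386]
```

View pics/w3a.png

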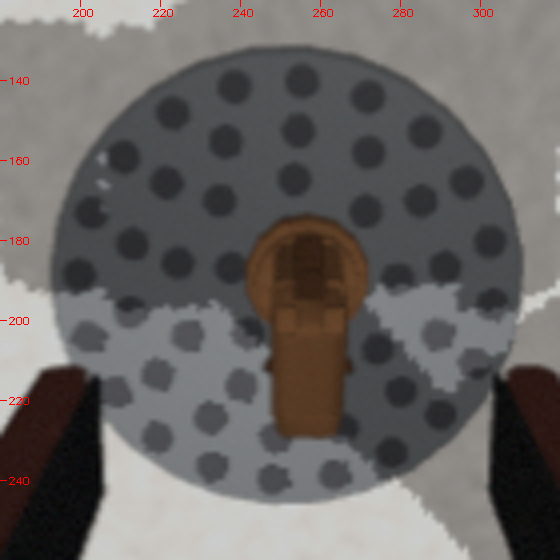

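```bash
python3 -m crank '[[[0.015,0,0],[0,0,0],0.06],[[0.015,0,0],[0,0,0],0.06],[[0.015,0,0],[0,0,0],0.06],[[0.015,0,0],[0,0,0],0.06],[[0.015,0,0],[0,0,0],0.06],[[0.01,0,0],[0,0,0],0.06],[[0.0065,0,0],[0,0,0],0.06],[[0,0,0],[0,0,0],0.06]]'
python3 -m crank '[[[0,0,0],[0,0,0],0.03],[[0,0,0],[0,0,0],0.01],[[0,0,0],[0,0,0],0.0],[[0,0,0],[0,0,0],0.0],[[0,0,0],[0,0,0],0.0],[[0,0,0],[0,0,0],0.0],[[0,0,0],[0,0,0],0.0],[[0,0,0],[0,0,0],0.0]]'
python3 - <<'E'
from h import *
go(651,15.5,120,)
E
```

```text
t: 5.17
ee_pos: [645.4, 215.6, 24.4]
orientation: [-2.044, 0.335, 2.05]
ft_force: [0.5, -0.5, 0.0]
width: 60.0
t: 5.83
ee_pos: [646.7, 215.9, 27.1]
orientation: [-2.047, 0.334, 2.046]
ft_force: [0.3, -0.2, 1.4]
width: 15.2
t 5.83 pos [646.7 215.9  27.1] jawdir deg -108.5 tilt [ 0. -0. -1.] w 15.2
shift tool [-0.0929  0.1887 -0.0678]
```

```bash
python3 -m crank '[[[-0.01,0,0],[0,0,0],0],[[-0.015,0,0],[0,0,0],0],[[-0.015,0,0],[0,0,0],0],[[-0.01,0.012,-0.0043],[0,0,0],0],[[0,0.0236,-0.0085],[0,0,0],0],[[0,0.0236,-0.0085],[0,0,0],0],[[0,0.0236,-0.0085],[0,0,0],0],[[0,0.0236,-0.0085],[0,0,0],0]]'
python3 -m crank '[[[0,0.0236,-0.0085],[0,0,0],0],[[0,0.0236,-0.0085],[0,0,0],0],[[0,0.0236,-0.0085],[0,0,0],0],[[0.01,0.011,-0.004],[0,0,0],0],[[0.015,0,0],[0,0,0],0],[[0.01,0,0],[0,0,0],0],[[0,0,0],[0,0,0],0],[[0,0,0],[0,0,0],0]]'
python3 - <<'E'
from h import *
go(651,15.5,28.5,)
o=ctrl.get_obs();print(o["ft_force"])
E
```

```text
t: 6.5
ee_pos: [649.5, 101.1, 78.5]
orientation: [-2.049, 0.333, 2.045]
ft_force: [1.1, -0.3, -0.3]
width: 15.4
t: 7.17
ee_pos: [650.0, 17.2, 40.2]
orientation: [-2.045, 0.333, 2.05]
ft_force: [-0.3, 0.3, -0.6]
width: 15.3
t 7.17 pos [650.   17.2  40.2] jawdir deg -108.4 tilt [-0.003  0.    -1.   ] w 15.3
shift tool [ 0.0117  0.0013 -0.0015]
[-0.29634793  0.3388331  -0.55032372]
```

```bash
python3 -m crank '[[[0.007,0,0],[0,0,0],0],[[0.005,0,0],[0,0,0],0],[[0.002,0,0],[0,0,0],0],[[0.0008,0,0],[0,0,0],0],[[0,0,0],[0,0,0],0],[[0,0,0],[0,0,0],0],[[0,0,0],[0,0,0],0.05],[[0,0,0],[0,0,0],0.05]]'
python3 -m crank '[[[0,0,0],[0,0,0],0.06],[[0,0,0],[0,0,0],0.06],[[-0.01,0,0],[0,0,0],0.06],[[-0.03,0,0],[0,0,0],0.06],[[-0.04,0,0],[0,0,0],0.06],[[-0.04,0,0],[0,0,0],0.06],[[-0.04,0,0],[0,0,0],0.06],[[0,0,0],[0,0,0],0.06]]'
python3 - <<'E'
from crop import *
go(429.5,-188,220,13.5)
c=cam("wrist"); cv2.imwrite("pics/w4.png",c["img"]); pickle.dump(c,open("w4.pkl","wb"))
E
```

```text
t: 7.83
ee_pos: [651.2, 16.0, 27.0]
orientation: [-2.047, 0.334, 2.046]
ft_force: [-0.0, -0.5, -0.6]
width: 25.3
t: 8.5
ee_pos: [656.0, 15.9, 196.7]
orientation: [-2.06, 0.331, 2.031]
ft_force: [1.9, 1.0, 0.4]
width: 59.7
t 8.5 pos [656.   15.9 196.7] jawdir deg -108.5 tilt [ 0.014  0.    -1.   ] w 59.7
shift tool [-0.0265  0.2652  0.1497]
turn about tool x (approx) 1.012 q6 1.9 world yaw change -58.0
```

View pics/w4.png

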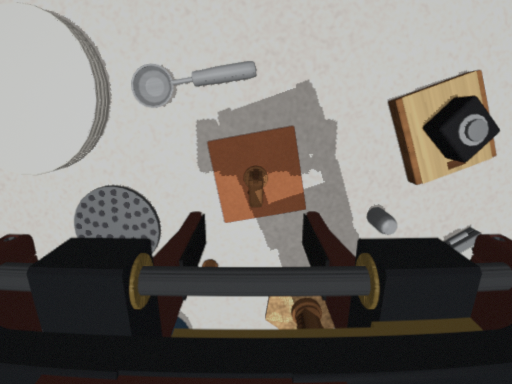

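```bash
python3 -m crank '[[[0,0.033,0.0187],[0,0,0],0.06],[[0,0.033,0.0187],[0,0,0],0.06],[[0,0.033,0.0187],[0,0,0],0.06],[[0,0.033,0.0187],[0,0,0],0.06],[[0,0.033,0.0187],[0,0,0],0.06],[[0,0.033,0.0187],[0,0,0],0.05],[[0,0.033,0.0187],[0,0,0],0.05],[[0,0.028,0.0187],[0,0,0],0.05]]'
python3 -m crank '[[[0,0,0],[0,0,0],0.05],[[0,0,0],[0,0,0],0.05],[[0,0,0],[0,0,0],0.05],[[0,0,0],[0,0,0],0.05],[[0,0,0],[0,0,0],0.05],[[0,0,0],[0,0,0],0.05],[[0,0,0],[0,0,0],0.05],[[0,0,0],[0,0,0],0.05]]'
python3 - <<'E'
from crop import *
go(429.5,-188,90)
c=cam("wrist"); cv2.imwrite("pics/w5.png",c["img"]); pickle.dump(c,open("w5.pkl","wb"))
E
```

```text
t: 9.22
ee_pos: [424.7, -182.9, 186.3]
orientation: [-2.045, 0.334, 2.048]
ft_force: [-0.2, -0.5, -0.2]
width: 50.5
t: 9.88
ee_pos: [427.3, -181.7, 186.9]
orientation: [-2.047, 0.333, 2.047]
ft_force: [0.2, -0.6, -0.3]
width: 50.3
t 9.88 pos [ 427.3 -181.7  186.9] jawdir deg -108.5 tilt [-0.  0. -1.] w 50.3
shift tool [ 0.0969  0.0053 -0.004 ]
```

View pics/w5.png

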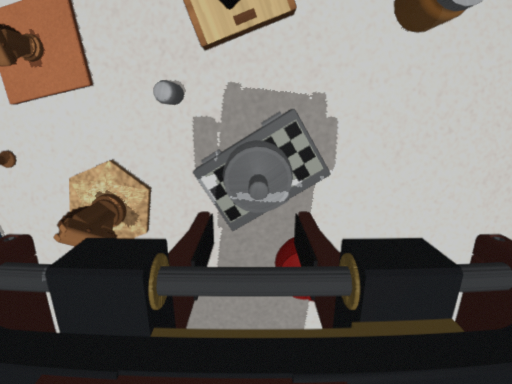

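```bash
python3 - <<'E'
from crop import *
c=pickle.load(open("w5.pkl","rb"))
crop(c,180,100,340,240,4,"pics/w5a.png")
crop(c,50,150,170,250,5,"pics/w5b.png")
E
```

```text
(no output)
```

View pics/w5a.png

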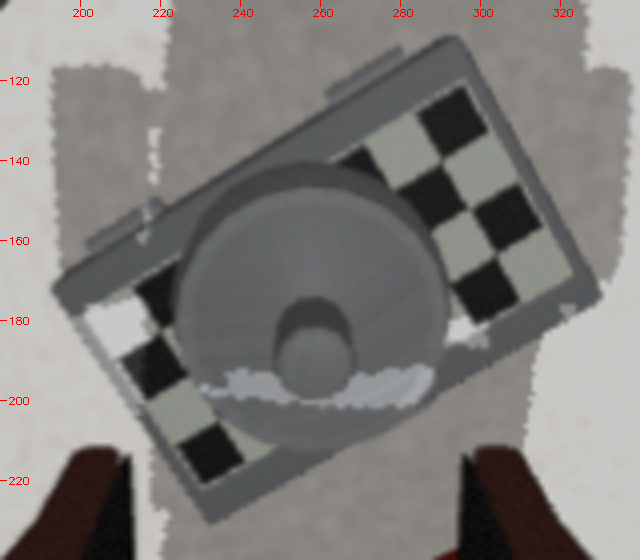

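View pics/w5b.png

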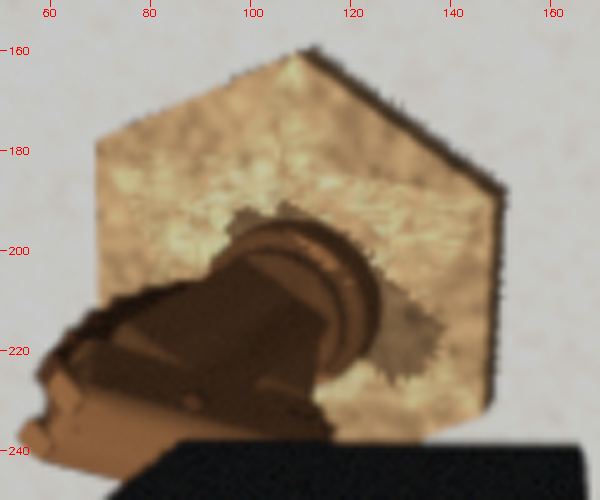

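```bash
python3 - <<'E'
from crop import *
c=pickle.load(open("w5.pkl","rb"))
a=lambda L:[(x/4+180,y/4+100) for x,y in L]; b=lambda L:[(x/5+50,y/5+150) for x,y in L]
print("knob",plane(c,a([(315,361)]),116))
print("belly",plane(c,a([(311,306)]),24+29))
P=plane(c,a([(452,35),(601,292),(211,523),(52,290)]),24)[:,:2]; print("board",P.round(1),P.mean(0),np.linalg.norm(np.diff(np.r_[P,P[:1]],axis=0),axis=1))
p=plane(c,a([(480,85),(575,272),(215,484),(80,300)]),24)[:,:2]; print("squares",p.mean(0),np.linalg.norm(np.diff(np.r_[p,p[:1]],axis=0),axis=1))
Q=plane(c,b([(310,50),(498,192),(488,408),(99,142)]),10)[:,:2]; print("cork",Q.round(1),np.linalg.norm(np.diff(Q[[3,0,1,2]],axis=0),axis=1))
# opposite vertex: Q[3]<->Q[2]
print((Q[3]+Q[2])/2)
E
```

```text
knob [[ 432.62893089 -186.63057663  116.        ]]
belly [[ 430.70319288 -186.0010333    53.        ]]
board [[ 485.7 -246.1]
 [ 401.3 -267.1]
 [ 368.5 -133.1]
 [ 453.3 -113.3]] [ 427.19669419 -189.92170046] [ 86.98061923 137.99031946  87.01654768 136.70895944]
squares [ 426.95524014 -192.44789646] [ 61.60470667 126.10921199  69.91030167 131.50097554]
cork [[498.4 -19.4]
 [450.  -49.8]
 [396.9 -23.1]
 [495.1  43.7]] [63.240589   57.14727228 59.39221499]
[445.98756796  10.29622998]
```

```bash
python3 - <<'E'
from crop import *
go(431.5,-186.7,90)
E
```

```text
t 9.93 pos [ 427.2 -181.8  186.9] jawdir deg -108.5 tilt [-0.  0. -1.] w 50.0
shift tool [ 0.0969  0.0033 -0.0056]
```

```bash
python3 -m crank '[[[0.015,0.0033,-0.0056],[0,0,0],0.05],[[0.015,0,0],[0,0,0],0.05],[[0.015,0,0],[0,0,0],0.05],[[0.015,0,0],[0,0,0],0.05],[[0.015,0,0],[0,0,0],0.05],[[0.012,0,0],[0,0,0],0.05],[[0.01,0,0],[0,0,0],0.05],[[0,0,0],[0,0,0],0.05]]'
python3 - <<'E'
from crop import *
go(431.5,-186.7,90)
c=cam("wrist"); cv2.imwrite("pics/w6.png",c["img"]); 
E
```

```text
t: 10.6
ee_pos: [430.3, -186.5, 88.4]
orientation: [-2.043, 0.333, 2.049]
ft_force: [-0.7, 1.0, -1.2]
width: 49.7
t 10.6 pos [ 430.3 -186.5   88.4] jawdir deg -108.5 tilt [-0.003  0.001 -1.   ] w 49.7
shift tool [-0.0016 -0.0002 -0.0012]
```

View pics/w6.png

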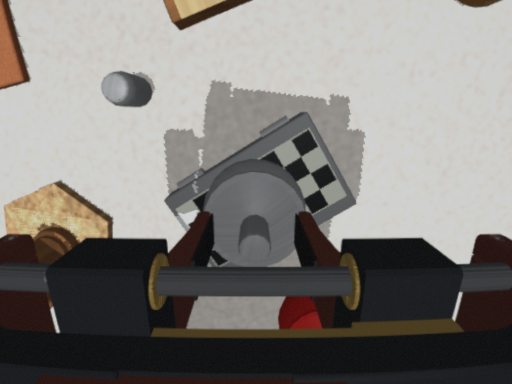

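```bash
python3 -m crank '[[[0,0,0],[0,0,0],0.03],[[0,0,0],[0,0,0],0.02],[[0,0,0],[0,0,0],0.01],[[0,0,0],[0,0,0],0.0],[[0,0,0],[0,0,0],0.0],[[0,0,0],[0,0,0],0.0],[[0,0,0],[0,0,0],0.0],[[0,0,0],[0,0,0],0.0]]'
python3 -m crank '[[[-0.008,0,0],[0,0,0],0],[[-0.015,0,0],[0,0,0],0],[[-0.02,0,0],[0,0,0],0],[[-0.02,0,0],[0,0,0],0],[[-0.02,0,0],[0,0,0],0],[[-0.012,0,0],[0,0,0],0],[[0,0,0],[0,0,0],0],[[0,0,0],[0,0,0],0]]'
python3 - <<'E'
from crop import *
go(645,220.5,170)
o=ctrl.get_obs();print(o["ft_force"])
c=cam("side"); crop(c,200,40,400,240,3,"pics/s7.png")
E
```

```text
t: 11.32
ee_pos: [431.5, -187.2, 90.4]
orientation: [-2.047, 0.334, 2.046]
ft_force: [-1.5, 0.3, 5.4]
width: 17.6
t: 11.98
ee_pos: [431.2, -187.0, 185.2]
orientation: [-2.048, 0.334, 2.046]
ft_force: [-0.6, -0.1, -3.5]
width: 17.2
t 11.98 pos [ 431.2 -187.   185.2] jawdir deg -108.5 tilt [ 0.001 -0.    -1.   ] w 17.2
shift tool [ 0.0153 -0.4543 -0.0733]
[-0.61290725 -0.10589475 -3.52860886]
```

View pics/s7.png

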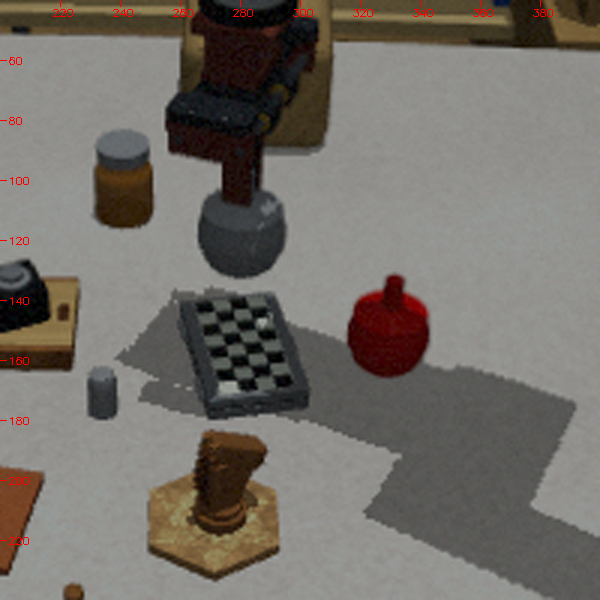

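```bash
python3 -m crank '[[[0,-0.0099,-0.0016],[0,0,0],0],[[0,-0.0197,-0.0032],[0,0,0],0],[[0,-0.0296,-0.0048],[0,0,0],0],[[0,-0.0296,-0.0048],[0,0,0],0],[[0,-0.0296,-0.0048],[0,0,0],0],[[0,-0.0296,-0.0048],[0,0,0],0],[[0,-0.0296,-0.0048],[0,0,0],0],[[0,-0.0296,-0.0048],[0,0,0],0]]'
python3 -m crank '[[[0,-0.0296,-0.0048],[0,0,0],0],[[0,-0.0296,-0.0048],[0,0,0],0],[[0,-0.0296,-0.0048],[0,0,0],0],[[0,-0.0296,-0.0048],[0,0,0],0],[[0,-0.0296,-0.0048],[0,0,0],0],[[0,-0.0296,-0.0048],[0,0,0],0],[[0,-0.0197,-0.0032],[0,0,0],0],[[0,-0.0197,-0.0032],[0,0,0],0]]'
python3 -m crank '[[[0,-0.015,-0.0024],[0,0,0],0],[[0,-0.01,-0.0016],[0,0,0],0],[[0.01,0,0],[0,0,0],0],[[0.015,0,0],[0,0,0],0],[[0.015,0,0],[0,0,0],0],[[0.01,0,0],[0,0,0],0],[[0,0,0],[0,0,0],0],[[0,0,0],[0,0,0],0]]'
python3 - <<'E'
from crop import *
go(645,220.5,76)
c=cam("wrist"); cv2.imwrite("pics/w8.png",c["img"]); pickle.dump(c,open("w8.pkl","wb"))
c=cam("side"); crop(c,100,140,300,320,4,"pics/s8.png")
E
```

```text
t: 12.7
ee_pos: [528.6, 1.0, 183.6]
orientation: [-2.044, 0.334, 2.049]
ft_force: [0.8, -0.0, -2.8]
width: 17.0
t: 13.37
ee_pos: [630.6, 195.6, 182.8]
orientation: [-2.045, 0.334, 2.051]
ft_force: [0.7, 0.3, -2.7]
width: 17.3
t: 14.03
ee_pos: [642.1, 215.1, 133.8]
orientation: [-2.045, 0.335, 2.049]
ft_force: [0.2, 0.6, -2.9]
width: 17.5
t 14.03 pos [642.1 215.1 133.8] jawdir deg -108.5 tilt [-0.002 -0.001 -1.   ] w 17.5
shift tool [ 0.0578 -0.0061 -0.0012]
```

View pics/w8.png

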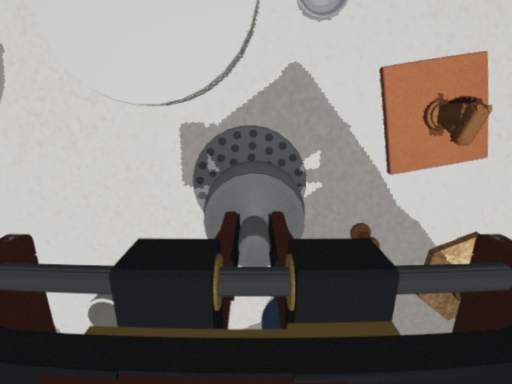

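View pics/s8.png

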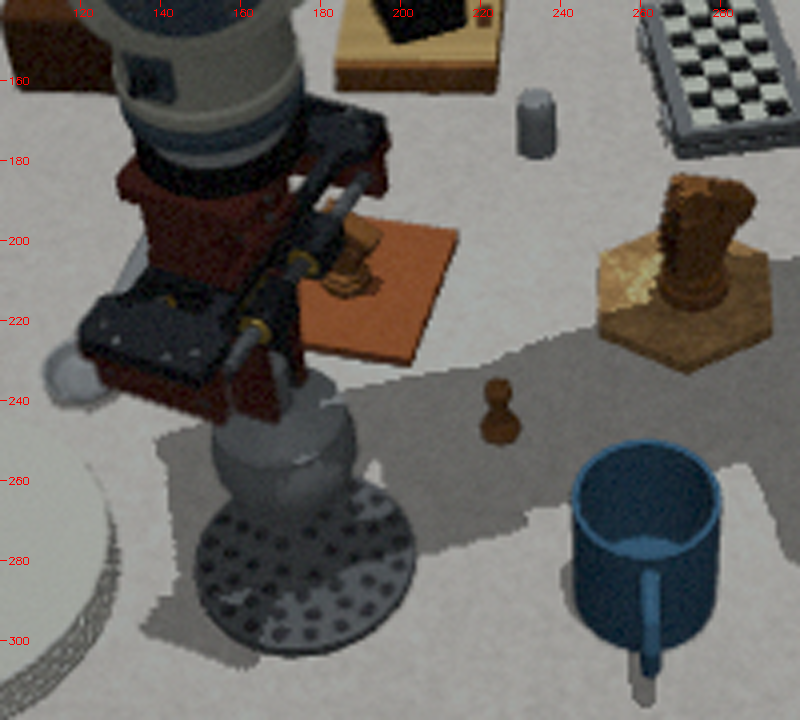

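```bash
python3 -m crank '[[[0.01,-0.0056,-0.001],[0,0,0],0],[[0.014,0,0],[0,0,0],0],[[0.014,0,0],[0,0,0],0],[[0.01,0,0],[0,0,0],0],[[0.006,0,0],[0,0,0],0],[[0.002,0,0],[0,0,0],0],[[0,0,0],[0,0,0],0],[[0,0,0],[0,0,0],0]]'
python3 - <<'E'
from crop import *
go(645,220,76)
c=cam("wrist"); cv2.imwrite("pics/w9.png",c["img"]); pickle.dump(c,open("w9.pkl","wb"))
c=cam("side"); crop(c,100,190,300,320,4,"pics/s9.png")
E
```

```text
t: 14.8
ee_pos: [645.9, 220.8, 79.0]
orientation: [-2.047, 0.334, 2.046]
ft_force: [0.1, 0.6, -3.5]
width: 17.3
t 14.8 pos [645.9 220.8  79. ] jawdir deg -108.5 tilt [ 0.  0. -1.] w 17.3
shift tool [0.003  0.0011 0.0006]
```

View pics/s9.png

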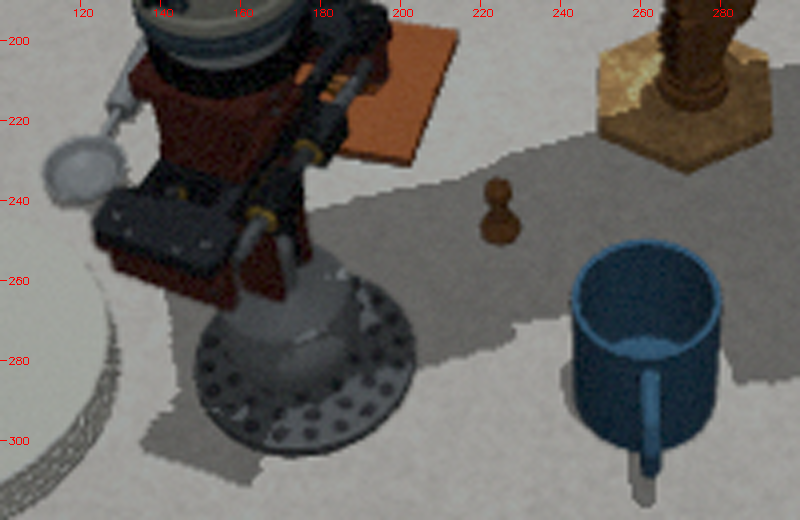

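View pics/w9.png

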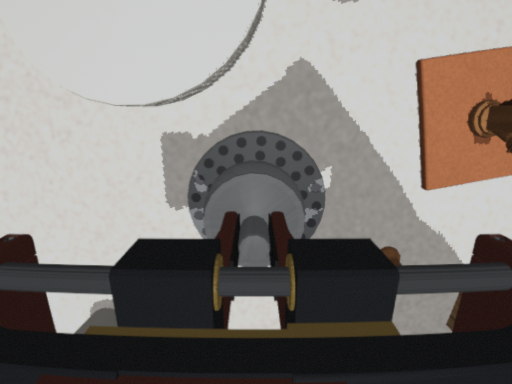

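```bash
python3 - <<'E'
from crop import *
c=pickle.load(open("w9.pkl","rb"))
th=np.linspace(0,2*np.pi,73)
p=proj(c,np.c_[645+60*np.cos(th),220+60*np.sin(th),10+0*th]); print(p.min(0),p.max(0))
print(c["C"])
S=cam("side"); p=proj(S,np.c_[645+60*np.cos(th),220+60*np.sin(th),10+0*th]);print("side",p.min(0),p.max(0))
p=proj(S,np.c_[645+26*np.cos(th),220+26*np.sin(th),10+0*th]);print("side foot",p.min(0),p.max(0))
crop(c,180,120,330,250,4,"pics/w9a.png")
E
```

```text
[186.83020732 127.75462952] [326.2796068  261.41248766]
[713.48079371 199.56513834 241.25750624]
side [145.91369066 256.0411236 ] [201.47664979 301.38512028]
side foot [161.64912598 268.21834777] [185.73555296 287.85078807]
```

View pics/w9a.png

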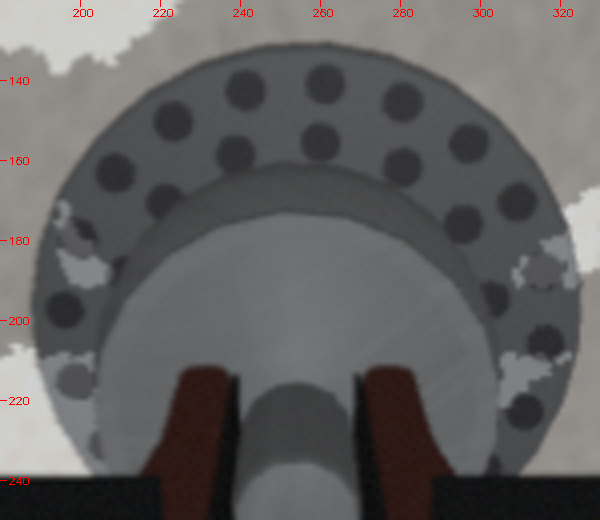

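```bash
python3 - <<'E'
from crop import *
S=cam("side"); print(proj(S,[[645,220,10],[645,220,43],[640,220,43],[645,225,43]]))
crop(S,140,240,215,310,8,"pics/s10.png")
S=cam("scene"); print(proj(S,[[645,220,10],[645,220,43],[640,220,43],[645,225,43]]))
crop(S,240,240,325,335,6,"pics/c10.png")
E
```

```text
[[173.69171145 277.87774331]
 [171.79739557 268.58121938]
 [174.13273978 268.70877164]
 [171.38832424 270.48536467]]
[[281.41032099 301.36371163]
 [282.56248569 288.93799916]
 [284.52960413 287.37147221]
 [284.74827717 290.5379543 ]]
```

View pics/s10.png

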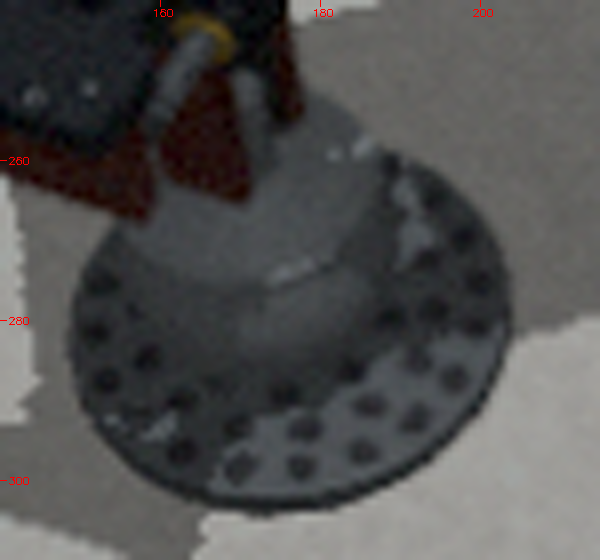

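View pics/c10.png

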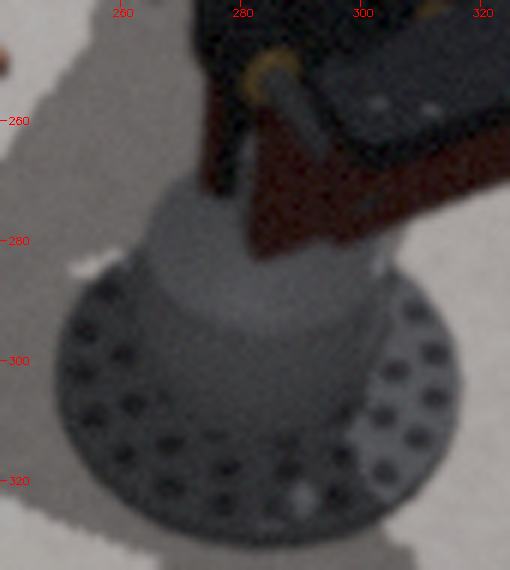

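```bash
python3 - <<'E'
from crop import *
c=pickle.load(open("w9.pkl","rb"))
th=np.linspace(0,2*np.pi,145)
def ext(x,y,r,z,c=c):
    p=proj(c,np.c_[x+r*np.cos(th),y+r*np.sin(th),z+0*th]); return p.min(0).round(1),p.max(0).round(1)
print("knob top",ext(645,220,9,105))
for z in (35,40,45,50,55):print("belly",z,ext(645,220,37,z))
print("lid30",ext(645,220,30,67))
c5=pickle.load(open("w5.pkl","rb"))
print("w5 knob",ext(431,-187,9,116,c5))
for z in (44,49,54,59,64):print("w5 belly",z,ext(431,-187,37,z,c5))
print(ext(431,-187,30,78,c5), proj(c5,[[431,-187,24]]))
E
```

```text
knob top (array([241.4, 235.9]), array([275.1, 266.3]))
belly 35 (array([209., 161.]), array([304.7, 251.7]))
belly 40 (array([208. , 162.2]), array([305.8, 254.7]))
belly 45 (array([207. , 163.4]), array([307. , 257.8]))
belly 50 (array([205.9, 164.6]), array([308.3, 261.1]))
belly 55 (array([204.7, 166. ]), array([309.6, 264.5]))
lid30 (array([212.2, 180.2]), array([302.5, 264.5]))
w5 knob (array([249.3, 181.7]), array([270.2, 201.8]))
w5 belly 44 (array([225. , 140.6]), array([291.8, 205.9]))
w5 belly 49 (array([224.5, 141. ]), array([292.4, 207.4]))
w5 belly 54 (array([224.1, 141.5]), array([293. , 208.8]))
w5 belly 59 (array([223.6, 141.9]), array([293.7, 210.3]))
w5 belly 64 (array([223.1, 142.4]), array([294.3, 211.9]))
(array([228.7, 151.2]), array([289.2, 210.1])) [[258.13905948 170.60958773]]
```

```bash
python3 -m crank '[[[0,0.002,0.003],[0,0,0],0],[[0.0015,0,0],[0,0,0],0],[[0.0015,0,0],[0,0,0],0],[[0.0007,0,0],[0,0,0],0],[[0,0,0],[0,0,0],0],[[0,0,0],[0,0,0],0],[[0,0,0],[0,0,0],0],[[0,0,0],[0,0,0],0]]'
python3 - <<'E'
from crop import *
go(645,220,76)
E
```

```text
t: 15.72
ee_pos: [642.3, 219.9, 76.5]
orientation: [-2.047, 0.334, 2.046]
ft_force: [-3.1, -0.1, 6.6]
width: 17.3
t 15.72 pos [642.3 219.9  76.5] jawdir deg -108.5 tilt [ 0.  0. -1.] w 17.3
shift tool [ 0.0005 -0.001  -0.0025]
```

```bash
python3 -m crank '[[[0,0,0],[0,0,0],0.025],[[0,0,0],[0,0,0],0.035],[[0,0,0],[0,0,0],0.045],[[0,0,0],[0,0,0],0.045],[[-0.01,0,0],[0,0,0],0.045],[[-0.03,0,0],[0,0,0],0.045],[[-0.03,0,0],[0,0,0],0.045],[[-0.03,0,0],[0,0,0],0.045]]'
python3 - <<'E'
from crop import *
go(446,10,200,0)
S=cam("side"); 
crop(S,120,190,320,320,4,"pics/s11.png")
c=cam("wrist"); cv2.imwrite("pics/w11.png",c["img"])
E
```

```text
t: 16.38
ee_pos: [642.0, 219.8, 176.6]
orientation: [-2.046, 0.334, 2.048]
ft_force: [0.5, 0.7, -0.2]
width: 44.9
t 16.38 pos [642.  219.8 176.6] jawdir deg -108.5 tilt [-0.001 -0.    -1.   ] w 44.9
shift tool [-0.0232  0.2612  0.1192]
turn about tool x (approx) 1.2476 q6 2.206 world yaw change -71.5
```

View pics/s11.png

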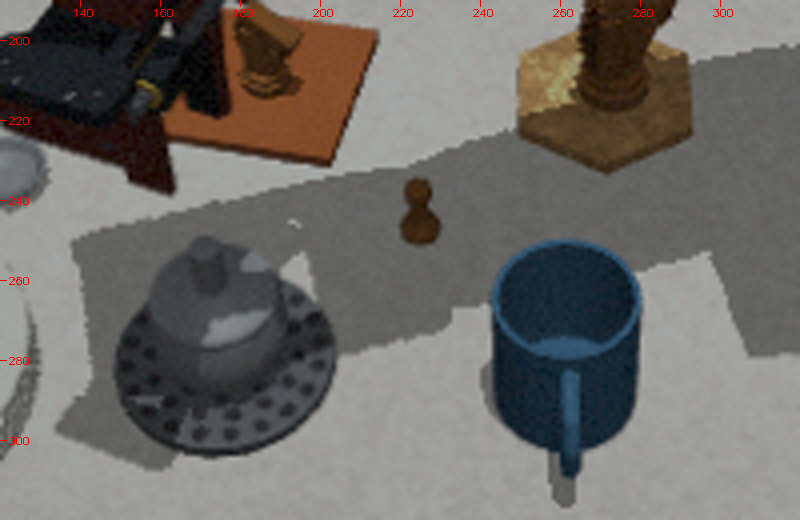

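View pics/w11.png

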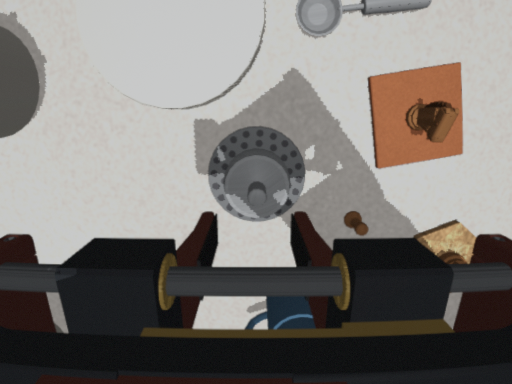

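```bash
python3 -m crank '[[[-0.0065,0.0326,0.0149],[0,0,0],0.06],[[-0.0065,0.0326,0.0149],[0,0,0],0.06],[[-0.0065,0.0326,0.0149],[0,0,0],0.06],[[-0.0065,0.0326,0.0149],[0,0,0],0.06],[[-0.0065,0.0326,0.0149],[0,0,0],0.06],[[-0.0065,0.0326,0.0149],[0,0,0],0.06],[[-0.0065,0.0326,0.0149],[0,0,0],0.06],[[0,0,0],[0,0,0],0.06]]'
python3 - <<'E'
from crop import *
go(440,6,200,0)
c=cam("wrist"); cv2.imwrite("pics/w12.png",c["img"]); pickle.dump(c,open("w12.pkl","wb"))
E
```

```text
t: 17.15
ee_pos: [466.5, 33.7, 221.3]
orientation: [-2.044, 0.337, 2.048]
ft_force: [0.2, 0.6, -0.2]
width: 60.0
t 17.15 pos [466.5  33.7 221.3] jawdir deg -108.6 tilt [-0.002 -0.001 -1.   ] w 60.0
shift tool [0.0214 0.0347 0.0163]
turn about tool x (approx) 1.2456 q6 1.944 world yaw change -71.4
```

View pics/w12.png

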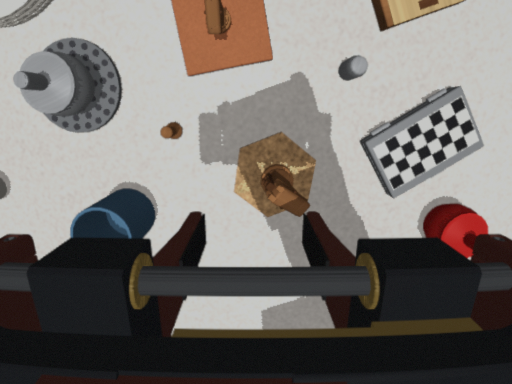

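```bash
python3 - <<'E'
from crop import *
c=pickle.load(open("w12.pkl","rb"))
crop(c,225,125,325,225,6,"pics/w12a.png")
crop(c,350,70,500,210,4,"pics/w12b.png")
E
```

```text
(no output)
```

View pics/w12a.png

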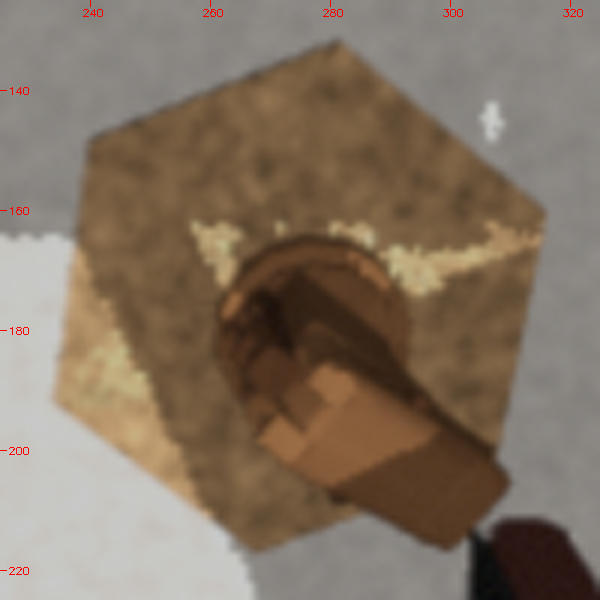

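View pics/w12b.png

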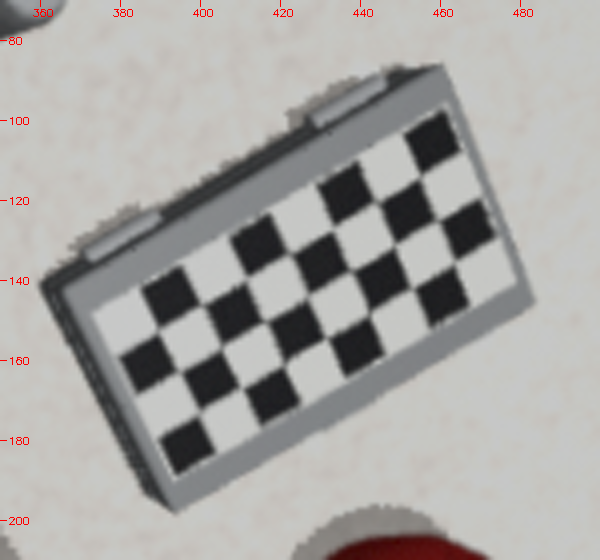

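```bash
python3 - <<'E'
from crop import *
c=pickle.load(open("w12.pkl","rb"))
a=lambda L:[(x/6+225,y/6+125) for x,y in L]; b=lambda L:[(x/4+350,y/4+70) for x,y in L]
P=plane(c,a([(338,40),(545,212),(257,552),(55,402),(90,140)]),10)[:,:2]
print("cork opp",(P[0]+P[2])/2,(P[1]+P[3])/2,np.linalg.norm(P[1]-P[0]))
print("foot",plane(c,a([(314,333)]),14))
for z in (80,95):
  Q=plane(c,a([(345,360),(510,483),(260,440),(447,550)]),z)[:,:2]
  for i in (0,2):
    e=Q[i]-Q[i+1]; print(z,Q[i].round(1),Q[i+1].round(1),np.degrees(np.arctan2(e[1],e[0])).round(1))
B=plane(c,b([(443,66),(534,300),(176,512),(64,290)]),24)[:,:2]; print("board",B.round(1),B.mean(0),np.linalg.norm(np.diff(np.r_[B,B[:1]],axis=0),axis=1))
B=plane(c,b([(440,108),(518,280),(172,475),(93,312)]),24)[:,:2]; print("sq",B.mean(0),np.linalg.norm(np.diff(np.r_[B,B[:1]],axis=0),axis=1))
E
```

```text
cork opp [446.12727925  12.06543587] [445.53788732  12.0304671 ] 60.585645068022984
foot [[439.80639616  10.15346846  14.        ]]
80 [450.    6.7] [416.9 -16. ] 34.4
80 [440.2  26.4] [407.8  -0.8] 39.9
95 [454.1   6.9] [422.7 -14.6] 34.4
95 [444.9  25.7] [ 4.14e+02 -2.00e-01] 39.9
board [[ 484.7 -247.1]
 [ 400.7 -266.7]
 [ 368.3 -133.1]
 [ 453.8 -112.9]] [ 426.88463187 -189.96164903] [ 86.17136705 137.44258351  87.81269311 137.70767165]
sq [ 426.73724607 -190.15149044] [ 65.50285208 130.55666465  63.7844882  126.7233558 ]
```

```bash
python3 -m crank '[[[0,0,0],[-0.1215,0,0],0.06],[[0,0,0],[-0.1215,0,0],0.06],[[0,0,0],[-0.1215,0,0],0.06],[[0,0,0],[-0.1215,0,0],0.06],[[0,0,0],[-0.1215,0,0],0.06],[[0,0,0],[-0.1215,0,0],0.06],[[0,0,0],[-0.1215,0,0],0.06],[[0,0,0],[-0.1215,0,0],0.06]]'
python3 - <<'E'
from crop import *
go(440,10,43,-53)
E
```

```text
t: 17.87
ee_pos: [471.7, 37.3, 220.6]
orientation: [1.845, 0.627, -1.844]
ft_force: [-0.4, -0.5, 0.3]
width: 60.2
t 17.87 pos [471.7  37.3 220.6] jawdir deg -52.4 tilt [ 0.  0. -1.] w 60.2
shift tool [0.1776 0.0023 0.0418]
turn about tool x (approx) 0.0096 q6 0.969 world yaw change -0.6
```

Move above, to z≈140, then check alignment.

```bash
python3 -m crank '[[[0.01,0,0.008],[0,0,0],0.06],[[0.014,0.001,0.0085],[0,0,0],0.06],[[0.014,0.001,0.0085],[0,0,0],0.06],[[0.014,0,0.0085],[0,0,0],0.06],[[0.014,0,0.0083],[0,0,0],0.06],[[0.014,0,0],[0,0,0],0.06],[[0,0,0],[0,0,0],0.06],[[0,0,0],[0,0,0],0.06]]'
python3 - <<'E'
from crop import *
go(440,10,43,-53)
c=cam("wrist"); cv2.imwrite("pics/w13.png",c["img"]); pickle.dump(c,open("w13.pkl","wb"))
E
```

```text
t: 18.53
ee_pos: [439.1, 10.2, 140.4]
orientation: [1.847, 0.622, -1.849]
ft_force: [0.4, -0.3, -0.1]
width: 60.5
t 18.53 pos [439.1  10.2 140.4] jawdir deg -52.8 tilt [-0.001  0.    -1.   ] w 60.5
shift tool [ 0.0974  0.0008 -0.0007]
turn about tool x (approx) 0.0034 q6 0.917 world yaw change -0.2
```

View pics/w13.png

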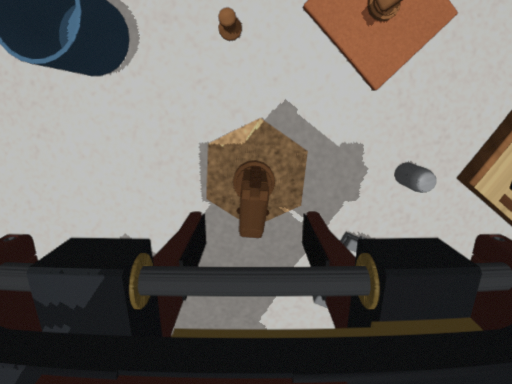

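```bash
python3 -m crank '[[[0.012,0,0],[0,0,0],0.06],[[0.015,0,0],[0,0,0],0.06],[[0.015,0,0],[0,0,0],0.06],[[0.015,0,0],[0,0,0],0.06],[[0.015,0,0],[0,0,0],0.06],[[0.015,0,0],[0,0,0],0.06],[[0.01,0,0],[0,0,0],0.06],[[0,0,0],[0,0,0],0.06]]'
python3 -m crank '[[[0,0,0],[0,0,0],0.045],[[0,0,0],[0,0,0],0.03],[[0,0,0],[0,0,0],0.015],[[0,0,0],[0,0,0],0.0],[[0,0,0],[0,0,0],0.0],[[0,0,0],[0,0,0],0.0],[[0,0,0],[0,0,0],0.0],[[0,0,0],[0,0,0],0.0]]'
python3 - <<'E'
from h import *
go(427,-190,43+14)
E
```

```text
t: 19.25
ee_pos: [438.7, 10.0, 42.9]
orientation: [1.847, 0.622, -1.85]
ft_force: [-0.3, -0.4, -0.2]
width: 60.2
t: 19.92
ee_pos: [439.0, 9.8, 44.1]
orientation: [1.849, 0.621, -1.848]
ft_force: [0.1, 1.7, 6.5]
width: 22.3
t 19.92 pos [439.    9.8  44.1] jawdir deg -52.8 tilt [ 0.  0. -1.] w 22.3
shift tool [-0.0129  0.152   0.1302]
```

```bash
python3 -m crank '[[[-0.01,0,0],[0,0,0],0],[[-0.015,0,0],[0,0,0],0],[[-0.015,0,0],[0,0,0],0],[[-0.015,0,0],[0,0,0],0],[[-0.015,0.01,0.0086],[0,0,0],0],[[0,0.0206,0.0176],[0,0,0],0],[[0,0.0206,0.0176],[0,0,0],0],[[0,0.0206,0.0176],[0,0,0],0]]'
python3 -m crank '[[[0,0.0206,0.0176],[0,0,0],0],[[0,0.0206,0.0176],[0,0,0],0],[[0,0.0206,0.0176],[0,0,0],0],[[0.01,0.0186,0.016],[0,0,0],0],[[0.015,0,0],[0,0,0],0],[[0.01,0,0],[0,0,0],0],[[0,0,0],[0,0,0],0],[[0,0,0],[0,0,0],0]]'
python3 - <<'E'
from crop import *
go(427,-190,58)
c=cam("wrist"); cv2.imwrite("pics/w14.png",c["img"]); pickle.dump(c,open("w14.pkl","wb"))
S=cam("side"); crop(S,220,80,380,240,4,"pics/s14.png")
E
```

```text
t: 20.58
ee_pos: [433.2, -85.4, 114.7]
orientation: [1.848, 0.622, -1.847]
ft_force: [0.2, -0.1, -1.2]
width: 22.6
t: 21.25
ee_pos: [426.3, -189.5, 78.5]
orientation: [1.847, 0.624, -1.85]
ft_force: [-0.9, -0.2, -0.4]
width: 22.6
t 21.25 pos [ 426.3 -189.5   78.5] jawdir deg -52.8 tilt [-0.002  0.001 -1.   ] w 22.6
shift tool [ 0.0205  0.0009 -0.0003]
```

View pics/w14.png

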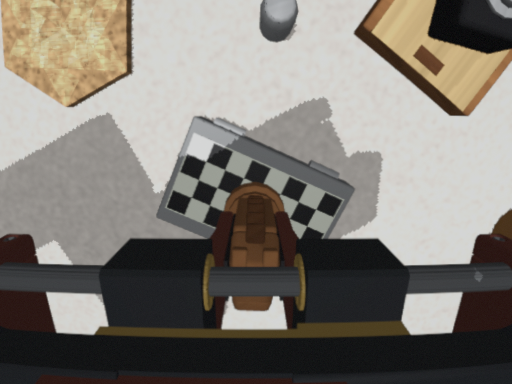

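View pics/s14.png

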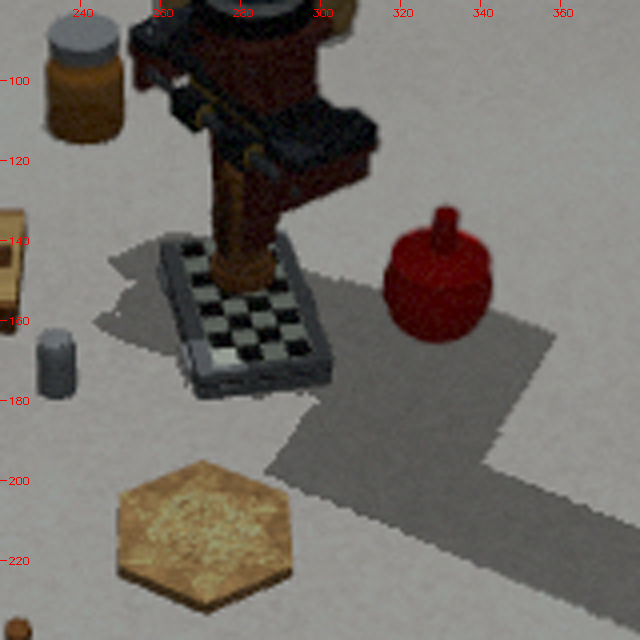

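```bash
python3 -m crank '[[[0.01,0.0006,0],[0,0,0],0],[[0.007,0,0],[0,0,0],0],[[0.003,0,0],[0,0,0],0],[[0.0015,0,0],[0,0,0],0],[[0,0,0],[0,0,0],0],[[0,0,0],[0,0,0],0],[[0,0,0],[0,0,0],0],[[0,0,0],[0,0,0],0]]'
python3 - <<'E'
from crop import *
c=cam("wrist"); cv2.imwrite("pics/w15.png",c["img"])
S=cam("side"); crop(S,220,80,380,240,4,"pics/s15.png")
E
```

```text
t: 22.02
ee_pos: [427.3, -190.3, 57.8]
orientation: [1.849, 0.622, -1.849]
ft_force: [-1.7, 2.7, 13.6]
width: 21.8
```

View pics/s15.png

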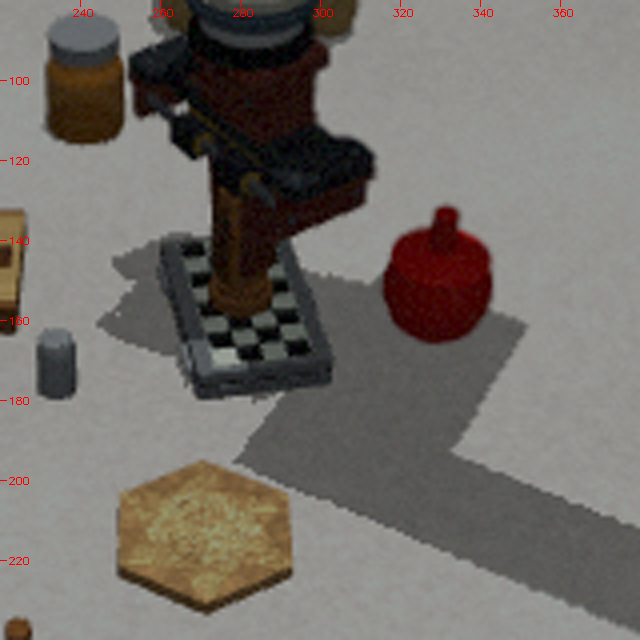

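Contact (13.6 N) and it looks central. Release and retreat straight up.

```bash
python3 -m crank '[[[-0.0008,0,0],[0,0,0],0.03],[[0,0,0],[0,0,0],0.045],[[0,0,0],[0,0,0],0.06],[[0,0,0],[0,0,0],0.06],[[-0.015,0,0],[0,0,0],0.06],[[-0.03,0,0],[0,0,0],0.06],[[-0.035,0,0],[0,0,0],0.07],[[-0.04,0,0],[0,0,0],0.0878]]'
python3 - <<'E'
from crop import *
go(636,-224,200,25.5)
c=cam("wrist"); cv2.imwrite("pics/w16.png",c["img"]); pickle.dump(c,open("w16.pkl","wb"))
E
```

```text
t: 22.78
ee_pos: [426.1, -190.1, 178.1]
orientation: [1.847, 0.624, -1.852]
ft_force: [1.3, -0.1, -0.7]
width: 70.1
t 22.78 pos [ 426.1 -190.1  178.1] jawdir deg -52.8 tilt [-0.003  0.002 -1.   ] w 70.1
shift tool [-0.0227  0.1538 -0.1468]
turn about tool x (approx) -1.3671 q6 0.477 world yaw change 78.3
```

View pics/w16.png

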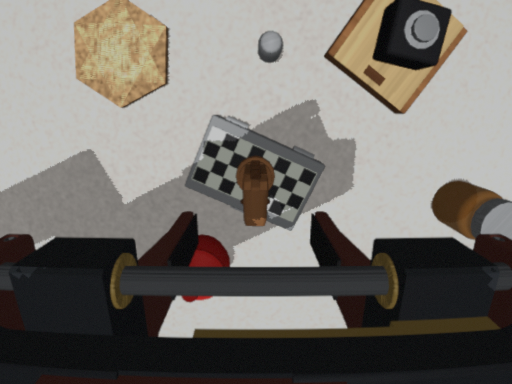

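```bash
python3 -m crank '[[[-0.004,0.022,-0.021],[0,0,0],0.0878],[[-0.004,0.022,-0.021],[0,0,0],0.0878],[[-0.004,0.022,-0.021],[0,0,0],0.0878],[[-0.004,0.022,-0.021],[0,0,0],0.0878],[[-0.004,0.022,-0.021],[0,0,0],0.0878],[[0,0.022,-0.021],[0,0,0],0.0878],[[0,0.0218,-0.0208],[0.097,0,0],0.0878],[[0,0,0],[0.097,0,0],0.0878]]'
python3 -m crank '[[[0,0,0],[0,0,0],0.0878],[[0,0,0],[0,0,0],0.0878],[[0.01,0,0],[0,0,0],0.0878],[[0.01,0,0],[0,0,0],0.0878],[[0.01,0,0],[0,0,0],0.0878],[[0.01,0,0],[0,0,0],0.0878],[[0,0,0],[0,0,0],0.0878],[[0,0,0],[0,0,0],0.0878]]'
python3 - <<'E'
from crop import *
go(636,-224,31,25.8)
c=cam("wrist"); cv2.imwrite("pics/w17.png",c["img"]); pickle.dump(c,open("w17.pkl","wb"))
E
```

```text
t: 23.5
ee_pos: [642.0, -225.2, 197.5]
orientation: [1.974, 0.45, -1.967]
ft_force: [-1.5, 0.2, 1.4]
width: 87.7
t: 24.17
ee_pos: [636.5, -224.3, 156.9]
orientation: [1.967, 0.457, -1.971]
ft_force: [0.3, 0.3, 0.4]
width: 88.0
t 24.17 pos [ 636.5 -224.3  156.9] jawdir deg -63.9 tilt [-0.002  0.001 -1.   ] w 88.0
shift tool [ 1.259e-01 -3.000e-04  1.000e-04]
turn about tool x (approx) -1.5661 q6 0.759 world yaw change 89.7
```

View pics/w17.png

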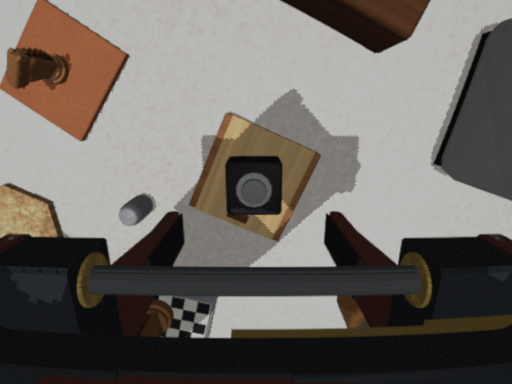

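```bash
python3 - <<'E'
from crop import *
c=pickle.load(open("w17.pkl","rb"))
print("button",plane(c,[(254,188)],72))
P=plane(c,[(230,112),(321,156),(277,241),(190,205)],24)[:,:2];print("box",P.mean(0),np.linalg.norm(np.diff(np.r_[P,P[:1]],axis=0),axis=1))
print("tall foot",plane(pickle.load(open("w16.pkl","rb")),[(256,173)],30))
crop(c,180,100,330,250,4,"pics/w17a.png")
E
```

```text
button [[ 641.22649265 -222.46607776   72.        ]]
box [ 637.19509417 -224.99009359] [105.34787641 107.50185389 106.35983189 109.80325414]
tall foot [[ 432.10742399 -189.1410984    30.        ]]
```

View pics/w17a.png

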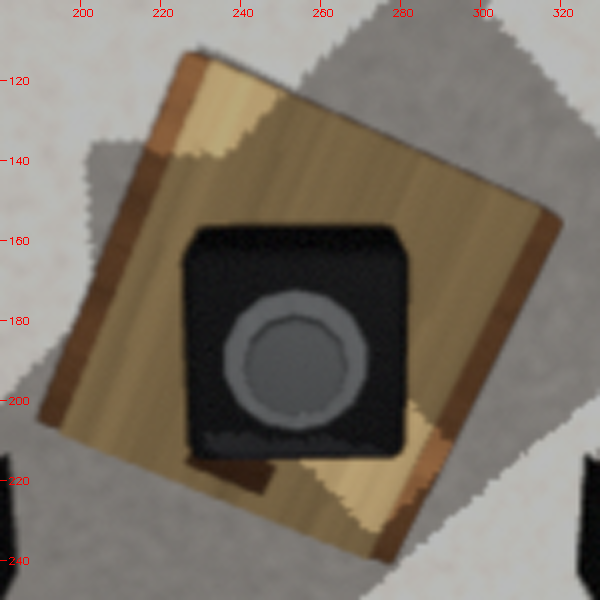

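```bash
python3 -m crank '[[[0.012,0,-0.0025],[0,0,0],0.0878],[[0.018,0,0],[0,0,0],0.0878],[[0.02,0,0],[0,0,0],0.0878],[[0.02,0,0],[0,0,0],0.0878],[[0.02,0,0],[0,0,0],0.0878],[[0.018,0,0],[0,0,0],0.0878],[[0.012,0,0],[0,0,0],0.0878],[[0.006,0,0],[0,0,0],0.0878]]'
python3 -m crank '[[[0,0,0],[0,0,0],0.0878],[[0,0,0],[0,0,0],0.07],[[0,0,0],[0,0,0],0.055],[[0,0,0],[0,0,0],0.04],[[0,0,0],[0,0,0],0.04],[[0,0,0],[0,0,0],0.04],[[0,0,0],[0,0,0],0.04],[[0,0,0],[0,0,0],0.04]]'
python3 - <<'E'
from h import *
go(446,11.5,31-14)
E
```

```text
t: 24.88
ee_pos: [638.7, -223.0, 30.0]
orientation: [1.967, 0.457, -1.971]
ft_force: [-0.6, 0.8, -0.9]
width: 87.7
t: 25.55
ee_pos: [639.8, -223.5, 32.7]
orientation: [1.969, 0.455, -1.968]
ft_force: [-1.1, 1.1, 4.8]
width: 53.6
t 25.55 pos [ 639.8 -223.5   32.7] jawdir deg -63.9 tilt [ 0.001 -0.    -1.   ] w 53.6
shift tool [ 0.0156 -0.2962  0.0708]
```

```bash
python3 -m crank '[[[-0.01,0,0],[0,0,0],0.04],[[-0.015,0,0],[0,0,0],0.04],[[-0.015,0,0],[0,0,0],0.04],[[-0.015,0,0],[0,0,0],0.04],[[-0.015,-0.015,0.0036],[0,0,0],0.04],[[0,-0.03,0.0072],[0,0,0],0.04],[[0,-0.03,0.0072],[0,0,0],0.04],[[0,-0.03,0.0072],[0,0,0],0.04]]'
python3 -m crank '[[[0,-0.03,0.0072],[0,0,0],0.04],[[0,-0.03,0.0072],[0,0,0],0.04],[[0,-0.03,0.0072],[0,0,0],0.04],[[0,-0.03,0.0072],[0,0,0],0.04],[[0,-0.03,0.0072],[0,0,0],0.04],[[0,-0.025,0.006],[0,0,0],0.04],[[0,-0.0162,0.0036],[0,0,0],0.04],[[0.01,0,0],[0,0,0],0.04]]'
python3 -m crank '[[[0.015,0,0],[0,0,0],0.04],[[0.015,0,0],[0,0,0],0.04],[[0.01,0,0],[0,0,0],0.04],[[0,0,0],[0,0,0],0.04],[[0,0,0],[0,0,0],0.04],[[0,0,0],[0,0,0],0.04],[[0,0,0],[0,0,0],0.04],[[0,0,0],[0,0,0],0.04]]'
python3 - <<'E'
from crop import *
go(446,11.5,18)
c=cam("wrist"); cv2.imwrite("pics/w18.png",c["img"]); pickle.dump(c,open("w18.pkl","wb"))
S=cam("side"); crop(S,200,150,340,260,5,"pics/s18.png")
E
```

```text
t: 26.22
ee_pos: [570.6, -139.8, 104.1]
orientation: [1.971, 0.454, -1.966]
ft_force: [0.8, 1.1, -1.5]
width: 53.6
t: 26.88
ee_pos: [445.0, 13.3, 94.2]
orientation: [1.97, 0.457, -1.965]
ft_force: [0.2, -0.5, -2.5]
width: 53.7
t: 27.55
ee_pos: [446.3, 11.4, 52.7]
orientation: [1.97, 0.455, -1.968]
ft_force: [-0.3, 0.3, -1.7]
width: 53.5
t 27.55 pos [446.3  11.4  52.7] jawdir deg -64.0 tilt [ 0.001 -0.    -1.   ] w 53.5
shift tool [ 0.0347 -0.0002  0.0003]
```

View pics/w18.png

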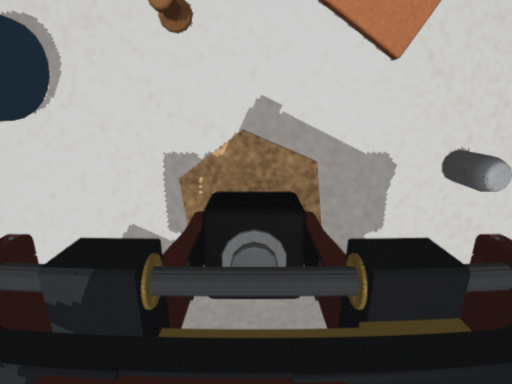

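View pics/s18.png

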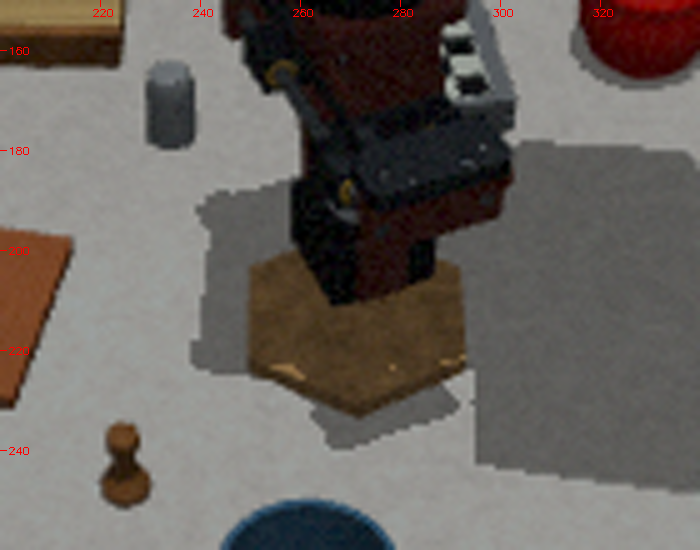

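```bash
python3 -m crank '[[[0.01,0,0],[0,0,0],0.04],[[0.01,0,0],[0,0,0],0.04],[[0.008,0,0],[0,0,0],0.04],[[0.004,0,0],[0,0,0],0.04],[[0.0015,0,0],[0,0,0],0.04],[[0,0,0],[0,0,0],0.04],[[0,0,0],[0,0,0],0.04],[[0,0,0],[0,0,0],0.04]]'
python3 - <<'E'
from crop import *
go(446,11.5,18)
c=cam("wrist"); cv2.imwrite("pics/w19.png",c["img"]); pickle.dump(c,open("w19.pkl","wb"))
S=cam("side"); crop(S,200,150,340,260,5,"pics/s19.png")
E
```

```text
t: 28.32
ee_pos: [444.8, 11.6, 18.3]
orientation: [1.967, 0.456, -1.971]
ft_force: [-2.8, -0.3, 7.4]
width: 54.0
t 28.32 pos [444.8  11.6  18.3] jawdir deg -63.9 tilt [-0.002  0.    -1.   ] w 54.0
shift tool [ 0.0003  0.0006 -0.001 ]
```

View pics/w19.png

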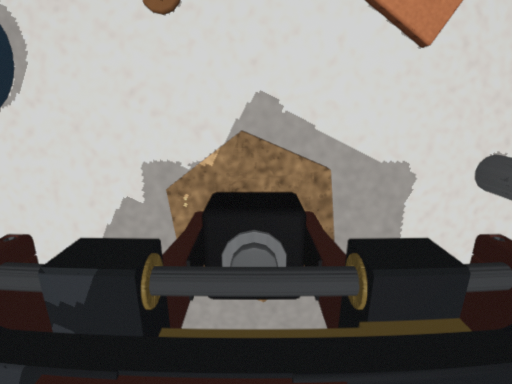

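View pics/s19.png

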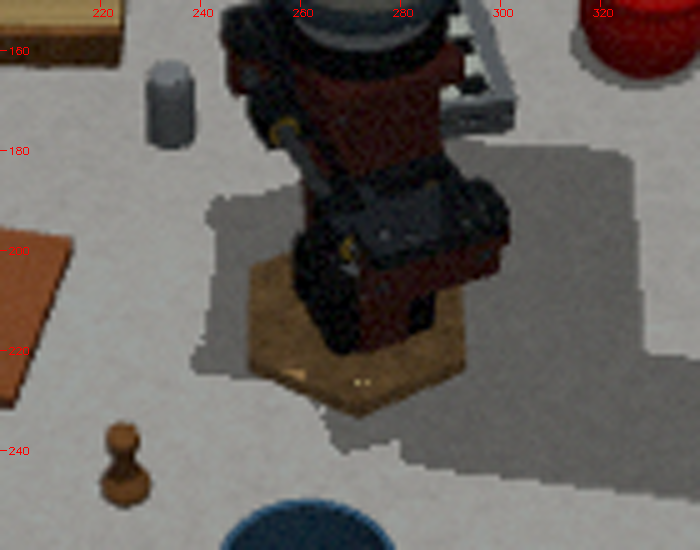

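```bash
python3 -m crank '[[[0,0,0],[0,0,0],0.065],[[0,0,0],[0,0,0],0.08],[[0,0,0],[0,0,0],0.085],[[0,0,0],[0,0,0],0.085],[[-0.01,0,0],[0,0,0],0.085],[[-0.03,0,0],[0,0,0],0.085],[[-0.04,0,0],[0,0,0],0.085],[[-0.04,0,0],[0,0,0],0.085]]'
python3 -m crank '[[[-0.03,0,0],[0,0,0],0.06],[[0,0,0],[0,0,0],0.06],[[0,0,0],[0,0,0],0.06],[[0,0,0],[0,0,0],0.06],[[0,0,0],[0,0,0],0.06],[[0,0,0],[0,0,0],0.06],[[0,0,0],[0,0,0],0.06],[[0,0,0],[0,0,0],0.06]]'
python3 - <<'E'
from crop import *
go(651,15.5,200,71.5)
c=cam("wrist"); cv2.imwrite("pics/w20.png",c["img"]); pickle.dump(c,open("w20.pkl","wb"))
crop(c,190,90,330,230,4,"pics/w20a.png")
E
```

```text
t: 29.08
ee_pos: [444.7, 11.5, 139.8]
orientation: [1.967, 0.456, -1.972]
ft_force: [0.4, 0.0, -0.2]
width: 85.3
t: 29.75
ee_pos: [445.2, 11.6, 167.7]
orientation: [1.967, 0.456, -1.971]
ft_force: [0.4, 0.4, 0.3]
width: 59.8
t 29.75 pos [445.2  11.6 167.7] jawdir deg -63.9 tilt [-0.002  0.    -1.   ] w 59.8
shift tool [-0.0328  0.0868 -0.1866]
turn about tool x (approx) 0.7777 q6 1.115 world yaw change -44.6
```

View pics/w20.png

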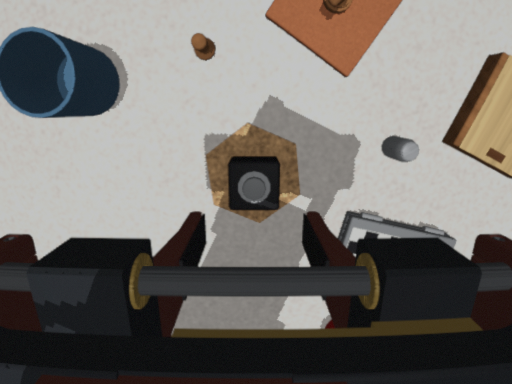

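View pics/w20a.png

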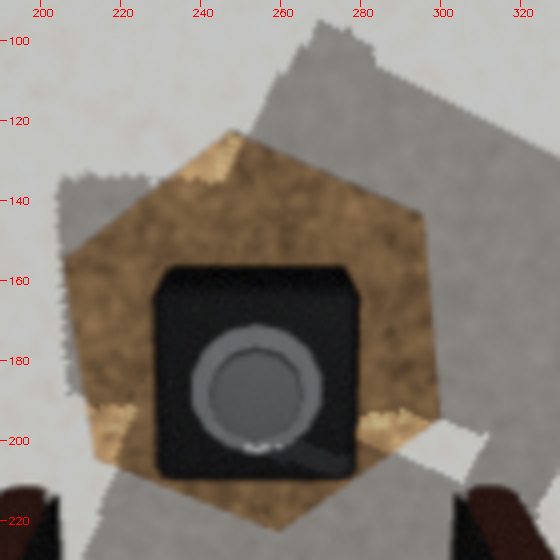

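```bash
python3 - <<'E'
from crop import *
c=pickle.load(open("w20.pkl","rb"))
a=lambda L:[(x/4+190,y/4+90) for x,y in L]
P=plane(c,a([(236,130),(424,212),(438,415),(278,530),(97,458),(65,258)]),10)[:,:2];print("cork",P.mean(0),np.linalg.norm(np.diff(P,axis=0),axis=1))
Q=plane(c,a([(165,300),(350,300),(356,472),(160,472)]),48)[:,:2]
print("bell top",plane(c,a([(256,380)]),48)[0,:2],"button",plane(c,a([(256,393)]),58)[0,:2])
print("bell L/R edge mid col", plane(c,a([(256.5,268),(256.5,478)]),48))
E
```

```text
cork [446.86163342  11.6971249 ] [57.69962484 60.11014726 59.59568573 58.92154815 60.49613908]
bell top [444.41910884  10.61200941] button [443.72226688  10.27960642]
bell L/R edge mid col [[470.64075197  23.30024084  48.        ]
 [420.43647554  -1.26848501  48.        ]]
```

```bash
python3 -m crank '[[[-0.004,0.0124,-0.0267],[0,0,0],0.06],[[-0.004,0.0124,-0.0267],[0,0,0],0.06],[[-0.004,0.0124,-0.0267],[0,0,0],0.06],[[-0.004,0.0124,-0.0267],[0,0,0],0.06],[[0,0.0124,-0.0267],[0,0,0],0.06],[[0,0.0124,-0.0267],[0,0,0],0.06],[[0,0.0124,-0.0264],[0,0,0],0.06],[[0,0,0],[0.11,0,0],0.06]]'
python3 -m crank '[[[0.005,0,0],[0.111,0,0],0.06],[[0.01,0,0],[0.111,0,0],0.06],[[0.01,0,0],[0.111,0,0],0.06],[[0.01,0,0],[0.111,0,0],0.06],[[0.01,0,0],[0.111,0,0],0.06],[[0.01,0,0],[0.111,0,0],0.06],[[0.005,0,0],[0,0,0],0.06],[[0,0,0],[0,0,0],0.06]]'
python3 - <<'E'
from crop import *
go(651,15.8,28,71.5)
c=cam("wrist"); cv2.imwrite("pics/w21.png",c["img"]); pickle.dump(c,open("w21.pkl","wb"))
E
```

```text
t: 30.47
ee_pos: [656.3, 15.6, 184.2]
orientation: [2.037, 0.354, -2.03]
ft_force: [-0.6, -0.6, 0.1]
width: 60.0
t: 31.13
ee_pos: [650.5, 15.6, 122.8]
orientation: [-2.047, 0.329, 2.053]
ft_force: [0.2, 0.6, 0.7]
width: 60.0
t 31.13 pos [650.5  15.6 122.8] jawdir deg -108.2 tilt [-0.003 -0.    -1.   ] w 60.0
shift tool [ 0.0948 -0.0004 -0.0007]
turn about tool x (approx) 0.0051 q6 1.894 world yaw change -0.3
```

View pics/w21.png

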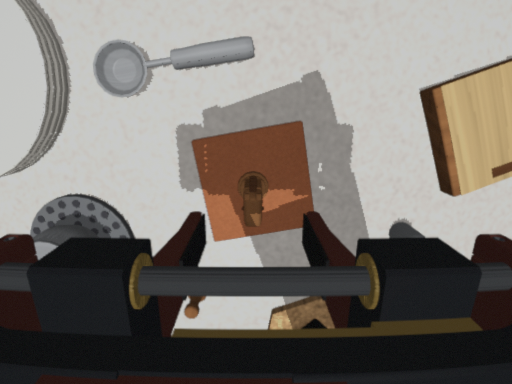

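```bash
python3 -m crank '[[[0.012,0,0],[0,0,0],0.06],[[0.015,0,0],[0,0,0],0.06],[[0.015,0,0],[0,0,0],0.06],[[0.015,0,0],[0,0,0],0.06],[[0.015,0,0],[0,0,0],0.06],[[0.014,0,0],[0,0,0],0.06],[[0.008,0,0],[0,0,0],0.06],[[0,0,0],[0,0,0],0.06]]'
python3 -m crank '[[[0,0,0],[0,0,0],0.04],[[0,0,0],[0,0,0],0.02],[[0,0,0],[0,0,0],0.01],[[0,0,0],[0,0,0],0.0],[[0,0,0],[0,0,0],0.0],[[0,0,0],[0,0,0],0.0],[[0,0,0],[0,0,0],0.0],[[0,0,0],[0,0,0],0.0]]'
python3 - <<'E'
from h import *
go(636.5,-224.5,28+14)
E
```

```text
t: 31.85
ee_pos: [650.2, 15.5, 28.3]
orientation: [-2.045, 0.332, 2.052]
ft_force: [-0.2, -0.2, 0.7]
width: 60.2
t: 32.52
ee_pos: [651.6, 15.6, 30.8]
orientation: [-2.048, 0.332, 2.047]
ft_force: [-0.6, 0.8, 1.2]
width: 15.3
t 32.52 pos [651.6  15.6  30.8] jawdir deg -108.4 tilt [ 0.  0. -1.] w 15.3
shift tool [-0.0112  0.2326 -0.0614]
```

```bash
python3 -m crank '[[[-0.01,0,0],[0,0,0],0],[[-0.015,0,0],[0,0,0],0],[[-0.015,0,0],[0,0,0],0],[[-0.015,0,0],[0,0,0],0],[[-0.015,0.0126,-0.0034],[0,0,0],0],[[0,0.025,-0.0066],[0,0,0],0],[[0,0.025,-0.0066],[0,0,0],0],[[0,0.025,-0.0066],[0,0,0],0]]'
python3 -m crank '[[[0,0.025,-0.0066],[0,0,0],0],[[0,0.025,-0.0066],[0,0,0],0],[[0,0.025,-0.0066],[0,0,0],0],[[0,0.025,-0.0066],[0,0,0],0],[[0,0.025,-0.0066],[0,0,0],0],[[0.01,0.02,-0.0052],[0,0,0],0],[[0.015,0,0],[0,0,0],0],[[0.01,0,0],[0,0,0],0]]'
python3 -m crank '[[[0.005,0,0],[0,0,0],0],[[0,0,0],[0,0,0],0],[[0,0,0],[0,0,0],0],[[0,0,0],[0,0,0],0],[[0,0,0],[0,0,0],0],[[0,0,0],[0,0,0],0],[[0,0,0],[0,0,0],0],[[0,0,0],[0,0,0],0]]'
python3 - <<'E'
from crop import *
go(636.5,-224.5,28+14)
c=cam("wrist"); cv2.imwrite("pics/w22.png",c["img"]); pickle.dump(c,open("w22.pkl","wb"))
S=cam("side"); crop(S,150,90,290,200,5,"pics/s22.png")
E
```

```text
t: 33.18
ee_pos: [646.4, -76.5, 103.0]
orientation: [-2.051, 0.331, 2.046]
ft_force: [0.7, -0.3, -0.5]
width: 14.9
t: 33.85
ee_pos: [635.8, -226.2, 65.7]
orientation: [-2.047, 0.334, 2.046]
ft_force: [-1.3, -0.2, -1.5]
width: 15.0
t: 34.52
ee_pos: [636.5, -224.4, 60.9]
orientation: [-2.048, 0.332, 2.048]
ft_force: [-0.2, -0.6, -0.2]
width: 15.3
t 34.52 pos [ 636.5 -224.4   60.9] jawdir deg -108.4 tilt [ 0. -0. -1.] w 15.3
shift tool [0.0189 0.0001 0.    ]
```

View pics/w22.png

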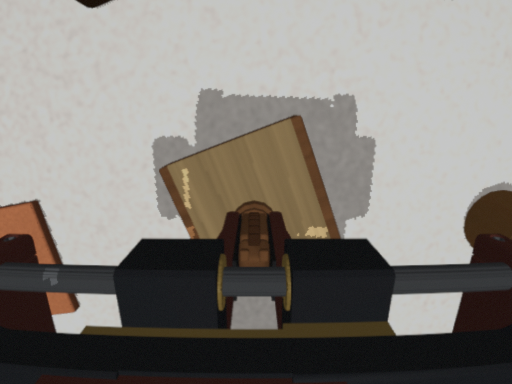

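View pics/s22.png

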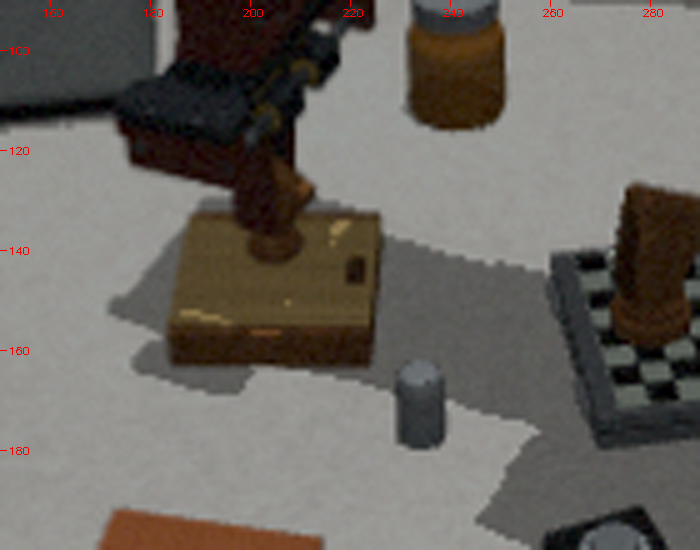

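```bash
python3 -m crank '[[[0.008,0,0],[0,0,0],0],[[0.005,0,0],[0,0,0],0],[[0.003,0,0],[0,0,0],0],[[0.001,0,0],[0,0,0],0],[[0,0,0],[0,0,0],0],[[0,0,0],[0,0,0],0],[[0,0,0],[0,0,0],0],[[0,0,0],[0,0,0],0]]'
python3 - <<'E'
from crop import *
S=cam("side"); crop(S,150,90,290,200,5,"pics/s23.png")
E
```

```text
t: 35.28
ee_pos: [635.9, -224.4, 44.7]
orientation: [-2.047, 0.332, 2.049]
ft_force: [-6.2, 1.2, 13.6]
width: 15.4
```

View pics/s23.png

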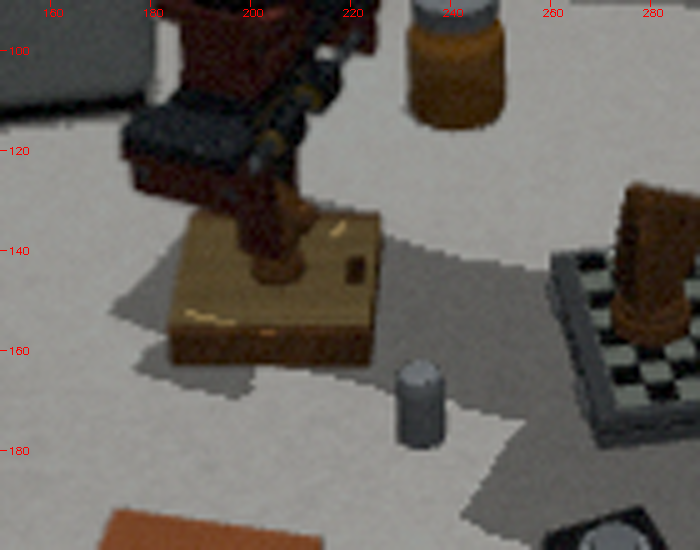

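Contact at 13.6 N. Back off a touch, release, and rise.

```bash
python3 -m crank '[[[-0.001,0,0],[0,0,0],0],[[0,0,0],[0,0,0],0.02],[[0,0,0],[0,0,0],0.035],[[0,0,0],[0,0,0],0.05],[[0,0,0],[0,0,0],0.06],[[-0.015,0,0],[0,0,0],0.06],[[-0.03,0,0],[0,0,0],0.06],[[-0.035,0,0],[0,0,0],0.06]]'
python3 -m crank '[[[-0.035,0,0],[0,0,0],0.06],[[-0.035,0,0],[0,0,0],0.06],[[-0.035,0,0],[0,0,0],0.06],[[-0.03,0,0],[0,0,0],0.06],[[0,0,0],[0,0,0],0.06],[[0,0,0],[0,0,0],0.06],[[0,0,0],[0,0,0],0.06],[[0,0,0],[0,0,0],0.06]]'
python3 - <<'E'
from crop import *
go(500,-300,250)
c=cam("wrist"); cv2.imwrite("pics/w24.png",c["img"]); pickle.dump(c,open("w24.pkl","wb"))
for n,b in (("side",(110,90,340,310)),("scene",(100,110,400,330))):
    d=cam(n); crop(d,*b,2.6,f"pics/{n}24.png"); pickle.dump(d,open(n+"24.pkl","wb"))
E
```

```text
t: 36.0
ee_pos: [634.9, -224.0, 124.1]
orientation: [-2.043, 0.331, 2.052]
ft_force: [0.8, -0.8, 0.3]
width: 56.7
t: 36.67
ee_pos: [635.4, -224.2, 258.3]
orientation: [-2.045, 0.331, 2.05]
ft_force: [-0.9, 0.5, 0.2]
width: 59.9
t 36.67 pos [ 635.4 -224.2  258.3] jawdir deg -108.4 tilt [-0.002  0.001 -1.   ] w 59.9
shift tool [0.0085 0.1147 0.1045]
```

View pics/w24.png

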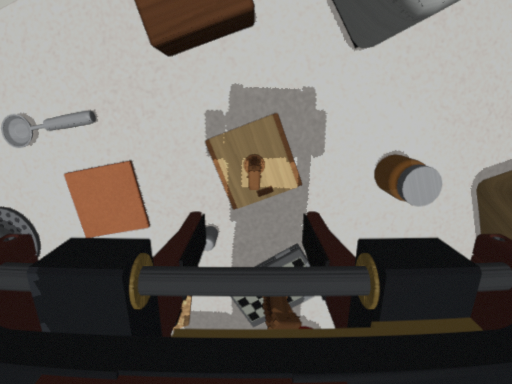

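View pics/side24.png

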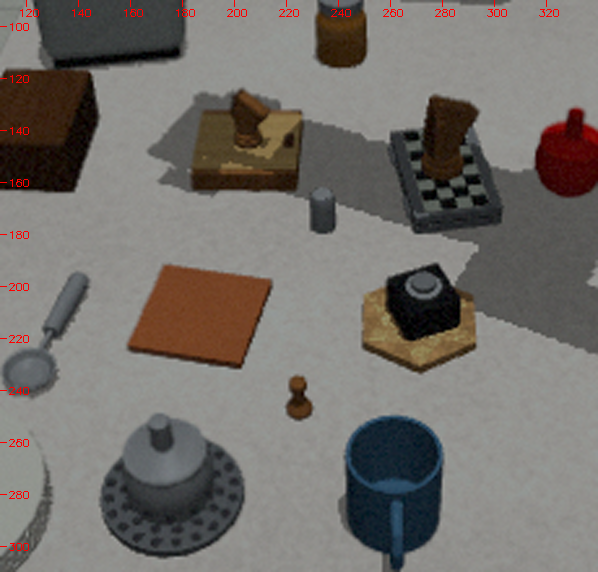

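View pics/scene24.png

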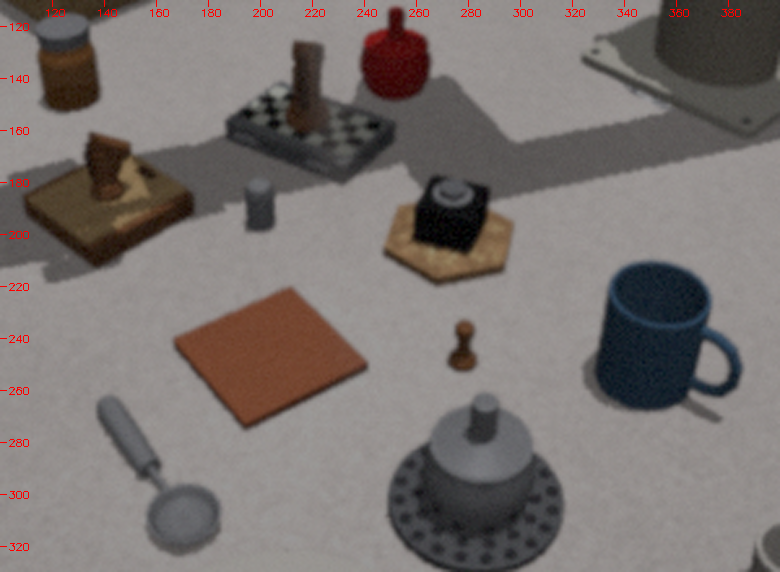

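```bash
python3 - <<'E'
from crop import *
c=pickle.load(open("w16.pkl","rb")); crop(c,175,105,335,240,4.5,"pics/w16a.png")
c=pickle.load(open("w24.pkl","rb")); crop(c,195,100,315,220,5,"pics/w24a.png")
E
```

```text
(no output)
```

View pics/w16a.png

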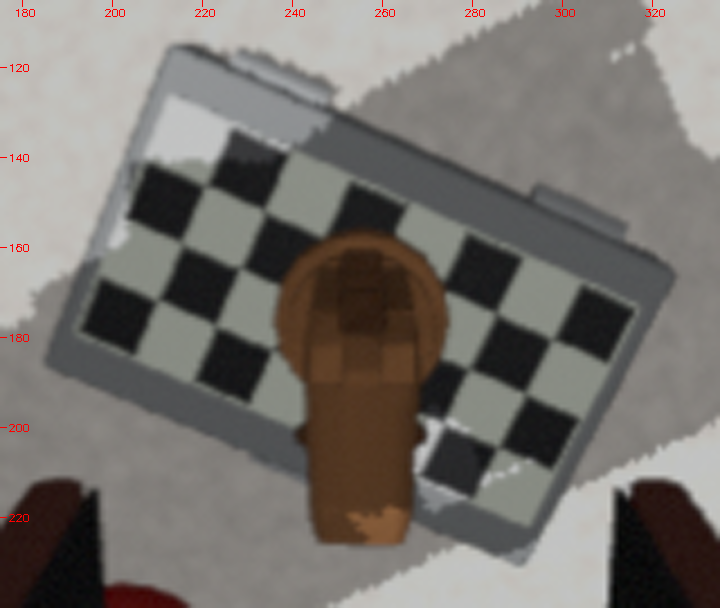

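View pics/w24a.png

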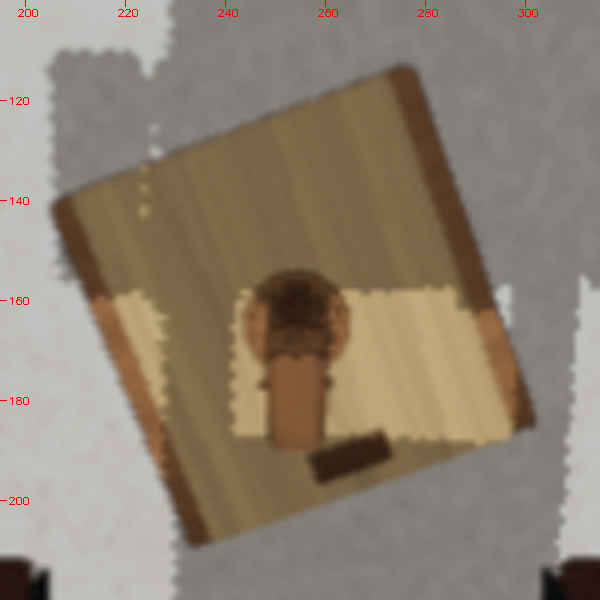

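```bash
python3 - <<'E'
from workcell import ctrl, workorder
print(workorder.close_job()); print(ctrl.get_obs()["t"])
E
```

```text
the job is handed in; nothing more can be done
None
the job is handed in; nothing more can be done
```

I put all four pieces on their own places and handed the job in at about 37 s of the 144 s allowed, with the arm clear above everything. I used five moves:
1. The smaller knight went to the terracotta tile.
2. The sugar bowl went to the pot stand.
3. The larger knight went to the chessboard.
4. The desk bell went to the cork mat.
5. The smaller knight went from the tile to the piece box.

**Last checks:** The final pictures show every piece standing upright with the gripper clear. The measured distances from the middle are:

| Piece | Off the middle |
|---|---|
| Sugar bowl | about 1.5–3 mm |
| Desk bell | about 3 mm |
| Larger knight | about 2 mm |
| Smaller knight | about 3 mm |

- **Mug and red look-alike:** Neither was touched, and both look unmoved in the pictures. The bowl stayed upright whenever I looked and was carried level the whole way.
- **Forces:** The highest reading I saw was about 14 N, when setting the knights down. The readings come only at the end of each call, so brief peaks in between would not show.

**Disagreements:** The side camera put things at the far end of the table (the stand, tile and box) about 4–5 mm nearer the robot than the wrist and scene cameras did. One wrist reading put the larger knight 5 mm off the middle, but measuring its foot against the board's corners in the same picture gave about 2 mm. Before lowering the bowl I shifted it about 3.5 mm to settle the difference between the cameras.

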